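# Set out markers and note blocks for a planning session

## Task

Set the desk up for a planning session: gently stand every board marker that is out on the desk in the white pen pot, down to the bottom among the pencils, nudging those aside without spilling any or shoving the pot about. Also count exactly three of the five sticky-note blocks into the wooden tray, leave the other two lying on the desk outside it, and do not disturb the glass jar or the binder clip.

Things in the scene. Friction and masses are not known exactly. Their poses are not given: they have to be found in the camera images.
- pot: white stoneware pen pot, round, straight-sided, loose on the desk, 1.2 kg; outer diameter 94 mm, inner diameter 84 mm, 95 mm tall, inner floor 8 mm above the desk. Origin at the centre of its underside, z up
- pot_floor (a point): centre of the pot's inner floor
- tray: low open wooden desk tray, fixed for the job; 125 mm (its x) by 250 mm (its y) outside, walls 5 mm thick and 20 mm high, floor 5 mm thick. Origin at the centre of its underside; its yaw varies a little
- clip_jar: bystander: squat lidded glass jar, 56 mm diameter, 75 mm tall, standing among the markers; origin at the centre of its underside. Leave it alone
- binder_clip: bystander: blue binder clip lying on the desk in front of the pot, 60 mm (its y) by 45 mm, 24 mm tall; origin under its body. Leave it alone
- marker1_mid (a point): jumbo board marker, rigid white barrel 22 mm in diameter with black cap band, 145 mm long, about 35 g, standing free on its tail on the desk at the left; the lowest 10 mm taper to a 16 mm flat foot. Point at its centre, 72.5 mm above the foot; z runs along it to the upper end. Absent in some starts (None)
- marker2_mid (a point): jumbo board marker, rigid white barrel 22 mm in diameter with black cap band, 145 mm long, about 35 g, standing free on its tail on the desk at the left; the lowest 10 mm taper to a 16 mm flat foot. Point at its centre, 72.5 mm above the foot; z runs along it to the upper end. Absent in some starts (None)
- marker3_mid (a point): jumbo board marker, rigid white barrel 22 mm in diameter with black cap band, 145 mm long, about 35 g, standing free on its tail on the desk at the left; the lowest 10 mm taper to a 16 mm flat foot. Point at its centre, 72.5 mm above the foot; z runs along it to the upper end. Absent in some starts (None)
- marker4_mid (a point): jumbo board marker, rigid white barrel 22 mm in diameter with black cap band, 145 mm long, about 35 g, standing free on its tail on the desk at the left; the lowest 10 mm taper to a 16 mm flat foot. Point at its centre, 72.5 mm above the foot; z runs along it to the upper end. Absent in some starts (None)
- marker5_mid (a point): jumbo board marker, rigid white barrel 22 mm in diameter with black cap band, 145 mm long, about 35 g, standing free on its tail on the desk at the left; the lowest 10 mm taper to a 16 mm flat foot. Point at its centre, 72.5 mm above the foot; z runs along it to the upper end. Absent in some starts (None)
- pencil1_mid (a point): round wooden pencil already in the pot, 10 mm in diameter, 160 mm long, round ends, 15 g, leaning on the rim and free to be pushed aside. Point at its centre, 80 mm from each end; z runs along it to the upper end
- pencil2_mid (a point): round wooden pencil already in the pot, 10 mm in diameter, 160 mm long, round ends, 15 g, leaning on the rim and free to be pushed aside. Point at its centre, 80 mm from each end; z runs along it to the upper end
- pencil3_mid (a point): round wooden pencil already in the pot, 10 mm in diameter, 160 mm long, round ends, 15 g, leaning on the rim and free to be pushed aside. Point at its centre, 80 mm from each end; z runs along it to the upper end
- pencil4_mid (a point): round wooden pencil already in the pot, 10 mm in diameter, 160 mm long, round ends, 15 g, leaning on the rim and free to be pushed aside. Point at its centre, 80 mm from each end; z runs along it to the upper end
- pencil5_mid (a point): round wooden pencil already in the pot, 10 mm in diameter, 160 mm long, round ends, 15 g, leaning on the rim and free to be pushed aside. Point at its centre, 80 mm from each end; z runs along it to the upper end
- block1_mid (a point): plain block of brown kraft-paper sticky notes, 44 mm (its x) by 62 mm (its y), 28 mm tall, about 70 g, lying on the desk at the right. Point at its centre, 14 mm above its underside; z up
- block2_mid (a point): plain block of brown kraft-paper sticky notes, 44 mm (its x) by 62 mm (its y), 28 mm tall, about 70 g, lying on the desk at the right. Point at its centre, 14 mm above its underside; z up
- block3_mid (a point): plain block of brown kraft-paper sticky notes, 44 mm (its x) by 62 mm (its y), 28 mm tall, about 70 g, lying on the desk at the right. Point at its centre, 14 mm above its underside; z up
- block4_mid (a point): plain block of brown kraft-paper sticky notes, 44 mm (its x) by 62 mm (its y), 28 mm tall, about 70 g, lying on the desk at the right. Point at its centre, 14 mm above its underside; z up
- block5_mid (a point): plain block of brown kraft-paper sticky notes, 44 mm (its x) by 62 mm (its y), 28 mm tall, about 70 g, lying on the desk at the right. Point at its centre, 14 mm above its underside; z up

How it is judged (in metres and radians):
At the end, for the whole second after the job is handed in: All markers present and all pencils rest in the pot, centres within 55 mm of its axis and at most 105 mm above its underside; pot upright. Exactly three note blocks rest with centres inside the tray; the other two lie on the desk outside it (horizontal distance between each of marker1_mid, marker2_mid, marker3_mid, marker4_mid, marker5_mid, pencil1_mid, pencil2_mid, pencil3_mid, pencil4_mid, pencil5_mid and pot below 0.055 m and z of each of marker1_mid, marker2_mid, marker3_mid, marker4_mid, marker5_mid, pencil1_mid, pencil2_mid, pencil3_mid, pencil4_mid, pencil5_mid in the frame of pot below 0.105 m and linear speed of each of marker1, marker2, marker3, marker4, marker5, pencil1, pencil2, pencil3, pencil4, pencil5 below 0.03 m/s and angle between pot's own z axis and vertical below 0.15 rad and (((x of block1_mid in the frame of tray between -0.06 and 0.06 m and y of block1_mid in the frame of tray between -0.122 and 0.122 m and z of block1_mid in the frame of tray below 0.08 m and linear speed of block1 below 0.03 m/s) and (x of block2_mid in the frame of tray between -0.06 and 0.06 m and y of block2_mid in the frame of tray between -0.122 and 0.122 m and z of block2_mid in the frame of tray below 0.08 m and linear speed of block2 below 0.03 m/s) and (x of block3_mid in the frame of tray between -0.06 and 0.06 m and y of block3_mid in the frame of tray between -0.122 and 0.122 m and z of block3_mid in the frame of tray below 0.08 m and linear speed of block3 below 0.03 m/s) and ((x of block4_mid in the frame of tray above 0.062 m or x of block4_mid in the frame of tray below -0.062 m or y of block4_mid in the frame of tray above 0.125 m or y of block4_mid in the frame of tray below -0.125 m) and height (world z) of block4_mid between 0 and 0.04 m) and ((x of block5_mid in the frame of tray above 0.062 m or x of block5_mid in the frame of tray below -0.062 m or y of block5_mid in the frame of tray above 0.125 m or y of block5_mid in the frame of tray below -0.125 m) and height (world z) of block5_mid between 0 and 0.04 m)) or ((x of block1_mid in the frame of tray between -0.06 and 0.06 m and y of block1_mid in the frame of tray between -0.122 and 0.122 m and z of block1_mid in the frame of tray below 0.08 m and linear speed of block1 below 0.03 m/s) and (x of block2_mid in the frame of tray between -0.06 and 0.06 m and y of block2_mid in the frame of tray between -0.122 and 0.122 m and z of block2_mid in the frame of tray below 0.08 m and linear speed of block2 below 0.03 m/s) and ((x of block3_mid in the frame of tray above 0.062 m or x of block3_mid in the frame of tray below -0.062 m or y of block3_mid in the frame of tray above 0.125 m or y of block3_mid in the frame of tray below -0.125 m) and height (world z) of block3_mid between 0 and 0.04 m) and (x of block4_mid in the frame of tray between -0.06 and 0.06 m and y of block4_mid in the frame of tray between -0.122 and 0.122 m and z of block4_mid in the frame of tray below 0.08 m and linear speed of block4 below 0.03 m/s) and ((x of block5_mid in the frame of tray above 0.062 m or x of block5_mid in the frame of tray below -0.062 m or y of block5_mid in the frame of tray above 0.125 m or y of block5_mid in the frame of tray below -0.125 m) and height (world z) of block5_mid between 0 and 0.04 m)) or ((x of block1_mid in the frame of tray between -0.06 and 0.06 m and y of block1_mid in the frame of tray between -0.122 and 0.122 m and z of block1_mid in the frame of tray below 0.08 m and linear speed of block1 below 0.03 m/s) and (x of block2_mid in the frame of tray between -0.06 and 0.06 m and y of block2_mid in the frame of tray between -0.122 and 0.122 m and z of block2_mid in the frame of tray below 0.08 m and linear speed of block2 below 0.03 m/s) and ((x of block3_mid in the frame of tray above 0.062 m or x of block3_mid in the frame of tray below -0.062 m or y of block3_mid in the frame of tray above 0.125 m or y of block3_mid in the frame of tray below -0.125 m) and height (world z) of block3_mid between 0 and 0.04 m) and ((x of block4_mid in the frame of tray above 0.062 m or x of block4_mid in the frame of tray below -0.062 m or y of block4_mid in the frame of tray above 0.125 m or y of block4_mid in the frame of tray below -0.125 m) and height (world z) of block4_mid between 0 and 0.04 m) and (x of block5_mid in the frame of tray between -0.06 and 0.06 m and y of block5_mid in the frame of tray between -0.122 and 0.122 m and z of block5_mid in the frame of tray below 0.08 m and linear speed of block5 below 0.03 m/s)) or ((x of block1_mid in the frame of tray between -0.06 and 0.06 m and y of block1_mid in the frame of tray between -0.122 and 0.122 m and z of block1_mid in the frame of tray below 0.08 m and linear speed of block1 below 0.03 m/s) and ((x of block2_mid in the frame of tray above 0.062 m or x of block2_mid in the frame of tray below -0.062 m or y of block2_mid in the frame of tray above 0.125 m or y of block2_mid in the frame of tray below -0.125 m) and height (world z) of block2_mid between 0 and 0.04 m) and (x of block3_mid in the frame of tray between -0.06 and 0.06 m and y of block3_mid in the frame of tray between -0.122 and 0.122 m and z of block3_mid in the frame of tray below 0.08 m and linear speed of block3 below 0.03 m/s) and (x of block4_mid in the frame of tray between -0.06 and 0.06 m and y of block4_mid in the frame of tray between -0.122 and 0.122 m and z of block4_mid in the frame of tray below 0.08 m and linear speed of block4 below 0.03 m/s) and ((x of block5_mid in the frame of tray above 0.062 m or x of block5_mid in the frame of tray below -0.062 m or y of block5_mid in the frame of tray above 0.125 m or y of block5_mid in the frame of tray below -0.125 m) and height (world z) of block5_mid between 0 and 0.04 m)) or ((x of block1_mid in the frame of tray between -0.06 and 0.06 m and y of block1_mid in the frame of tray between -0.122 and 0.122 m and z of block1_mid in the frame of tray below 0.08 m and linear speed of block1 below 0.03 m/s) and ((x of block2_mid in the frame of tray above 0.062 m or x of block2_mid in the frame of tray below -0.062 m or y of block2_mid in the frame of tray above 0.125 m or y of block2_mid in the frame of tray below -0.125 m) and height (world z) of block2_mid between 0 and 0.04 m) and (x of block3_mid in the frame of tray between -0.06 and 0.06 m and y of block3_mid in the frame of tray between -0.122 and 0.122 m and z of block3_mid in the frame of tray below 0.08 m and linear speed of block3 below 0.03 m/s) and ((x of block4_mid in the frame of tray above 0.062 m or x of block4_mid in the frame of tray below -0.062 m or y of block4_mid in the frame of tray above 0.125 m or y of block4_mid in the frame of tray below -0.125 m) and height (world z) of block4_mid between 0 and 0.04 m) and (x of block5_mid in the frame of tray between -0.06 and 0.06 m and y of block5_mid in the frame of tray between -0.122 and 0.122 m and z of block5_mid in the frame of tray below 0.08 m and linear speed of block5 below 0.03 m/s)) or ((x of block1_mid in the frame of tray between -0.06 and 0.06 m and y of block1_mid in the frame of tray between -0.122 and 0.122 m and z of block1_mid in the frame of tray below 0.08 m and linear speed of block1 below 0.03 m/s) and ((x of block2_mid in the frame of tray above 0.062 m or x of block2_mid in the frame of tray below -0.062 m or y of block2_mid in the frame of tray above 0.125 m or y of block2_mid in the frame of tray below -0.125 m) and height (world z) of block2_mid between 0 and 0.04 m) and ((x of block3_mid in the frame of tray above 0.062 m or x of block3_mid in the frame of tray below -0.062 m or y of block3_mid in the frame of tray above 0.125 m or y of block3_mid in the frame of tray below -0.125 m) and height (world z) of block3_mid between 0 and 0.04 m) and (x of block4_mid in the frame of tray between -0.06 and 0.06 m and y of block4_mid in the frame of tray between -0.122 and 0.122 m and z of block4_mid in the frame of tray below 0.08 m and linear speed of block4 below 0.03 m/s) and (x of block5_mid in the frame of tray between -0.06 and 0.06 m and y of block5_mid in the frame of tray between -0.122 and 0.122 m and z of block5_mid in the frame of tray below 0.08 m and linear speed of block5 below 0.03 m/s)) or (((x of block1_mid in the frame of tray above 0.062 m or x of block1_mid in the frame of tray below -0.062 m or y of block1_mid in the frame of tray above 0.125 m or y of block1_mid in the frame of tray below -0.125 m) and height (world z) of block1_mid between 0 and 0.04 m) and (x of block2_mid in the frame of tray between -0.06 and 0.06 m and y of block2_mid in the frame of tray between -0.122 and 0.122 m and z of block2_mid in the frame of tray below 0.08 m and linear speed of block2 below 0.03 m/s) and (x of block3_mid in the frame of tray between -0.06 and 0.06 m and y of block3_mid in the frame of tray between -0.122 and 0.122 m and z of block3_mid in the frame of tray below 0.08 m and linear speed of block3 below 0.03 m/s) and (x of block4_mid in the frame of tray between -0.06 and 0.06 m and y of block4_mid in the frame of tray between -0.122 and 0.122 m and z of block4_mid in the frame of tray below 0.08 m and linear speed of block4 below 0.03 m/s) and ((x of block5_mid in the frame of tray above 0.062 m or x of block5_mid in the frame of tray below -0.062 m or y of block5_mid in the frame of tray above 0.125 m or y of block5_mid in the frame of tray below -0.125 m) and height (world z) of block5_mid between 0 and 0.04 m)) or (((x of block1_mid in the frame of tray above 0.062 m or x of block1_mid in the frame of tray below -0.062 m or y of block1_mid in the frame of tray above 0.125 m or y of block1_mid in the frame of tray below -0.125 m) and height (world z) of block1_mid between 0 and 0.04 m) and (x of block2_mid in the frame of tray between -0.06 and 0.06 m and y of block2_mid in the frame of tray between -0.122 and 0.122 m and z of block2_mid in the frame of tray below 0.08 m and linear speed of block2 below 0.03 m/s) and (x of block3_mid in the frame of tray between -0.06 and 0.06 m and y of block3_mid in the frame of tray between -0.122 and 0.122 m and z of block3_mid in the frame of tray below 0.08 m and linear speed of block3 below 0.03 m/s) and ((x of block4_mid in the frame of tray above 0.062 m or x of block4_mid in the frame of tray below -0.062 m or y of block4_mid in the frame of tray above 0.125 m or y of block4_mid in the frame of tray below -0.125 m) and height (world z) of block4_mid between 0 and 0.04 m) and (x of block5_mid in the frame of tray between -0.06 and 0.06 m and y of block5_mid in the frame of tray between -0.122 and 0.122 m and z of block5_mid in the frame of tray below 0.08 m and linear speed of block5 below 0.03 m/s)) or (((x of block1_mid in the frame of tray above 0.062 m or x of block1_mid in the frame of tray below -0.062 m or y of block1_mid in the frame of tray above 0.125 m or y of block1_mid in the frame of tray below -0.125 m) and height (world z) of block1_mid between 0 and 0.04 m) and (x of block2_mid in the frame of tray between -0.06 and 0.06 m and y of block2_mid in the frame of tray between -0.122 and 0.122 m and z of block2_mid in the frame of tray below 0.08 m and linear speed of block2 below 0.03 m/s) and ((x of block3_mid in the frame of tray above 0.062 m or x of block3_mid in the frame of tray below -0.062 m or y of block3_mid in the frame of tray above 0.125 m or y of block3_mid in the frame of tray below -0.125 m) and height (world z) of block3_mid between 0 and 0.04 m) and (x of block4_mid in the frame of tray between -0.06 and 0.06 m and y of block4_mid in the frame of tray between -0.122 and 0.122 m and z of block4_mid in the frame of tray below 0.08 m and linear speed of block4 below 0.03 m/s) and (x of block5_mid in the frame of tray between -0.06 and 0.06 m and y of block5_mid in the frame of tray between -0.122 and 0.122 m and z of block5_mid in the frame of tray below 0.08 m and linear speed of block5 below 0.03 m/s)) or (((x of block1_mid in the frame of tray above 0.062 m or x of block1_mid in the frame of tray below -0.062 m or y of block1_mid in the frame of tray above 0.125 m or y of block1_mid in the frame of tray below -0.125 m) and height (world z) of block1_mid between 0 and 0.04 m) and ((x of block2_mid in the frame of tray above 0.062 m or x of block2_mid in the frame of tray below -0.062 m or y of block2_mid in the frame of tray above 0.125 m or y of block2_mid in the frame of tray below -0.125 m) and height (world z) of block2_mid between 0 and 0.04 m) and (x of block3_mid in the frame of tray between -0.06 and 0.06 m and y of block3_mid in the frame of tray between -0.122 and 0.122 m and z of block3_mid in the frame of tray below 0.08 m and linear speed of block3 below 0.03 m/s) and (x of block4_mid in the frame of tray between -0.06 and 0.06 m and y of block4_mid in the frame of tray between -0.122 and 0.122 m and z of block4_mid in the frame of tray below 0.08 m and linear speed of block4 below 0.03 m/s) and (x of block5_mid in the frame of tray between -0.06 and 0.06 m and y of block5_mid in the frame of tray between -0.122 and 0.122 m and z of block5_mid in the frame of tray below 0.08 m and linear speed of block5 below 0.03 m/s)))); the robot touches nothing.
It fails at once if the pot is shoved more than 60 mm or tipped (distance of pot from where it was at the start of the episode above 0.06 m or angle between pot's own z axis and vertical above 0.4 rad).
It fails at once if a pencil comes out of the pot (distance between any of pencil1_mid, pencil2_mid, pencil3_mid, pencil4_mid, pencil5_mid and pot_floor above 0.16 m).
It fails at once if a marker is forced against the pot or a pencil with more than 40 N ((contact force between marker1 and pot above 40 N or contact force between marker1 and pencil1 above 40 N or contact force between marker1 and pencil2 above 40 N or contact force between marker1 and pencil3 above 40 N or contact force between marker1 and pencil4 above 40 N or contact force between marker1 and pencil5 above 40 N) or (contact force between marker2 and pot above 40 N or contact force between marker2 and pencil1 above 40 N or contact force between marker2 and pencil2 above 40 N or contact force between marker2 and pencil3 above 40 N or contact force between marker2 and pencil4 above 40 N or contact force between marker2 and pencil5 above 40 N) or (contact force between marker3 and pot above 40 N or contact force between marker3 and pencil1 above 40 N or contact force between marker3 and pencil2 above 40 N or contact force between marker3 and pencil3 above 40 N or contact force between marker3 and pencil4 above 40 N or contact force between marker3 and pencil5 above 40 N) or (contact force between marker4 and pot above 40 N or contact force between marker4 and pencil1 above 40 N or contact force between marker4 and pencil2 above 40 N or contact force between marker4 and pencil3 above 40 N or contact force between marker4 and pencil4 above 40 N or contact force between marker4 and pencil5 above 40 N) or (contact force between marker5 and pot above 40 N or contact force between marker5 and pencil1 above 40 N or contact force between marker5 and pencil2 above 40 N or contact force between marker5 and pencil3 above 40 N or contact force between marker5 and pencil4 above 40 N or contact force between marker5 and pencil5 above 40 N)).
It fails at once if the jar or the binder clip is displaced by more than 50 mm (distance of any of clip_jar, binder_clip from where it was at the start of the episode above 0.05 m).
Of marker1, marker2, marker3, marker4, marker5 only 3 to 5 are there at a start; the rules pass over those that are not, and their reading is None.
At some moment in a run one of block1, block2, block3, block4, block5 may be knocked a few centimetres aside while the robot is not near it.
It also fails if it takes over 210 s, if anything falls off the work surface, if the arm or the gripper's body presses on something with over 40 N, if the wrist force passes 120 N, or if a joint passes its speed limit or range.

## Robot

A 6-joint arm with a two-finger parallel gripper is mounted at the origin on the work surface. World frame = base frame: x ahead of the robot, y to its left, z up, the work surface at z = 0. Lengths are in m, angles in degrees, forces in N, time in s.
With the tool pointing down it reaches from about 0.275 to 0.725 m from the base axis. Payload 5.6 kg.
Tool frame: the origin (TCP) lies midway between the tips of the shut fingers; the grasp point (between the pads) lies 19 mm behind it; y points along the fingers, x is the direction in which the jaws open and shut, and the axes are right-handed (so a half turn about y gives the same grasp; the last joint's range is limited). The gripper opens to 85 mm and grips with 20 to 120 N. Pads are 22 mm wide; open, the fingers measure 114 mm over their backs; the gripper's body (76 mm by 85 mm) begins 54 mm behind the grasp point. The pads swing forward as they close: fully open they stand 13 mm farther back than shut.
Start: joints at [-47.578, 14.616, 6.199, 0, -81.583, -16.306], TCP at [0.242, -0.494, 0.231] pointing down, gripper open.
Joint ranges: [-168.99, 168.99], [-69.2, 112.95], [-62.41, 85.93], [-164.36, 98.24], [-168.68, -3.75], [-174.98, 174.98]. Speed limits (degrees/s): [147.25, 147.25, 180, 180, 180, 180].

## Interface

Orientations are given as [roll, pitch, yaw] about the fixed x, y, z axes, in that order (R = Rz(yaw) Ry(pitch) Rx(roll)).
In Python, from rig import robot, cams gives the robot as it stands.
- The arm moves only by the tool servo_tool, never from a script. Its argument "series" is a list of rows, each an object of numbers: "x", "y", "z": the shift along the world's x, y, z in mm; "rx", "ry", "rz": the turn, a rotation vector about the world's x, y, z in degrees; "grip": the finger opening in mm, from 0 to 85.4. A call has exactly 8 rows; each row shifts and turns the commanded pose from where the row before left it; what a row does not reach is not made up. A row lasts 1/12 s, in which the tool goes at most 41.7 mm and 7.16 degrees, less where a joint would pass 70% of its speed; a pose out of reach is approached as far as the arm can. A call with a gripper value outside its range is refused whole. The fingers move at their own pace and stop on an object; "force" is the grip in N (left out, the last holds). Time passes only in rows, so rows that do not move let the fingers close, or fill a call up. It gives the time, the measured TCP pose, the force and the opening at its end, in the units of the state.
- robot.observe(): the state, without advancing time (a new reading comes with each control period).
- cams.grab_frame(name): name is "scene" or "top" or "wrist"; returns a dict with "color" (384x512x3 uint8, red, green, blue), "depth" (384x512 float32, m along the optical axis (not along the pixel's ray), 0 where there is no reading), "fx", "fy", "cx", "cy" (pixels), "k1" (the pictures are not rectified: a ray, as slopes to the right and down, at radius r is drawn at 1 + k1 r^2 times it, then the intrinsics apply), "cam_to_world" (4x4, takes a point from camera to world coordinates). Camera axes: x right, y up, looking along -z (the intrinsics and any distortion apply to the point x, -y, -z); pixel columns grow to the right and rows downward; lengths in m; the calibration is good to about 2 mm. A picture is of the moment at which its call begins.
- robot.close_job(): hands the job in, once; it reports no verdict.
The state is a dict: "clock": time; "joint_pos": joint angles; "qvel": joint speeds; "effort": joint torques, N m; "position": TCP position; "orientation": TCP orientation; "ft_force": force on the tool from outside, world axes, zero at the start; "ft_torque": the same for the moment, N m; "finger_gap": finger opening in m.
Only numpy, scipy, OpenCV 4.12 (cv2) and the standard library are available. Lean on these libraries where they do the work, as an engineer would, in place of code of your own. Each camera call takes 0.05 s, during which the arm holds its last target. There are 200 camera calls.

## Working session

There is one attempt and no reset: what is moved stays moved. The work goes in short steps, Python scripts to look and compute and a tool call to move; the robot and the scene stay as the last step left them, time stands still between calls to the robot, and variables do not carry over. Pictures are saved under pics/ and viewed, about 12 in all and at most 16, crops included, and the job is handed in when it is done.

Besides the shell and the picture viewer there is one more tool, called after ">>>" as name([rows], argument=value, ...), one row to a line, values as JSON. servo_tool: Moves the arm, as the interface text tells. Its arguments: {"type":"object","properties":{"series":{"type":"array"},"force":{"type":"number"}},"required":["series"]}

```bash
ls; mkdir -p pics; cat > h.py <<'E'
import numpy as np, cv2
from rig import robot, cams
def grab(n): return cams.grab_frame(n)
def cloud(f):
    d=f["depth"]; h,w=d.shape
    u,v=np.meshgrid(np.arange(w),np.arange(h))
    xd=(u-f["cx"])/f["fx"]; yd=(v-f["cy"])/f["fy"]; x,y=xd.copy(),yd.copy()
    for _ in range(8):
        s=1+f["k1"]*(x*x+y*y); x=xd/s; y=yd/s
    P=np.stack([x*d,-y*d,-d,np.ones_like(d)],-1)@np.array(f["cam_to_world"]).T
    P=P[...,:3]; P[d==0]=np.nan
    return P
def save(f,n,s=1): cv2.imwrite("pics/"+n,cv2.resize(f["color"][...,::-1],None,fx=s,fy=s))
E
python3 - <<'E'
from h import *
print(robot.observe())
a=[]
for n in("scene","top"):
    f=grab(n); P=cloud(f); np.savez(n+".npz",P=P,c=f["color"]); a.append(f["color"]); print(n,np.array(f["cam_to_world"]).round(3).tolist(),f["fx"],f["k1"])
    cv2.imwrite(f"pics/{n}0.png",cv2.resize(f["color"][...,::-1],(800,600)))
E
```

```text
pics
{'clock': 0.0, 'joint_pos': array([-4.75790004e+01,  1.46546411e+01,  6.12955499e+00, -2.79836573e-02,
       -8.15843311e+01, -1.63076292e+01]), 'qvel': array([ 0.05150277, -0.04257981,  0.02937766,  0.00729173,  0.02041495,
        0.02033637]), 'effort': array([ 1.53280485e-03, -3.86628878e+01,  2.37947220e+01,  5.36525533e+00,
       -5.94452256e-03, -2.36295881e-05]), 'position': array([ 0.24192091, -0.49336843,  0.23037133]), 'orientation': array([-8.99958370e+01, -1.12786932e-01,  1.16109244e+02]), 'ft_force': array([ 0.91015782, -0.42248508, -0.26286128]), 'ft_torque': array([ 0.03515105,  0.05874371, -0.03328093]), 'finger_gap': 0.08545955599654435}
scene [[0.842, -0.444, 0.307, 0.841], [0.54, 0.702, -0.464, -0.441], [-0.009, 0.556, 0.831, 0.861], [0.0, 0.0, 0.0, 1.0]] 383.64275782345663 0.0032955361030110345
top [[-0.005, 0.997, -0.076, 0.45], [-1.0, -0.004, 0.015, 0.022], [0.014, 0.076, 0.997, 1.407], [0.0, 0.0, 0.0, 1.0]] 498.5000909360455 -0.016323070253110025
```

View pics/scene0.png

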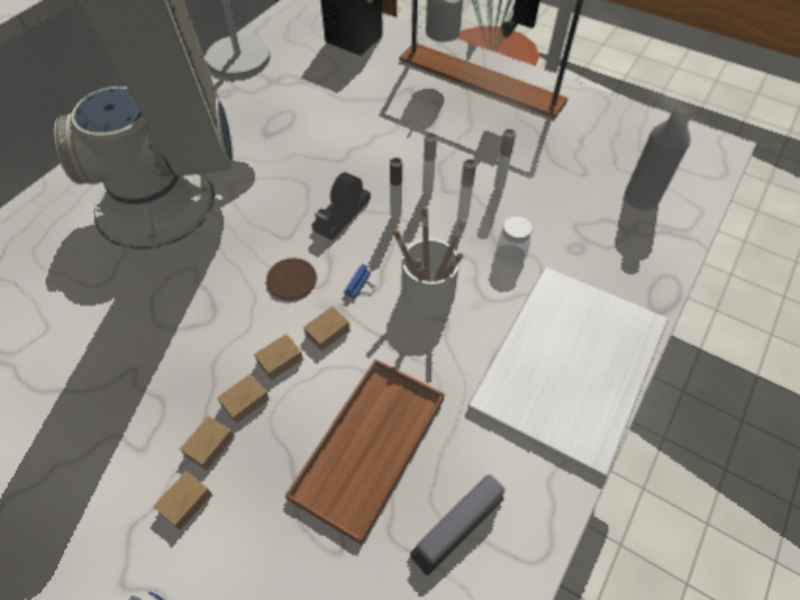

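View pics/top0.png

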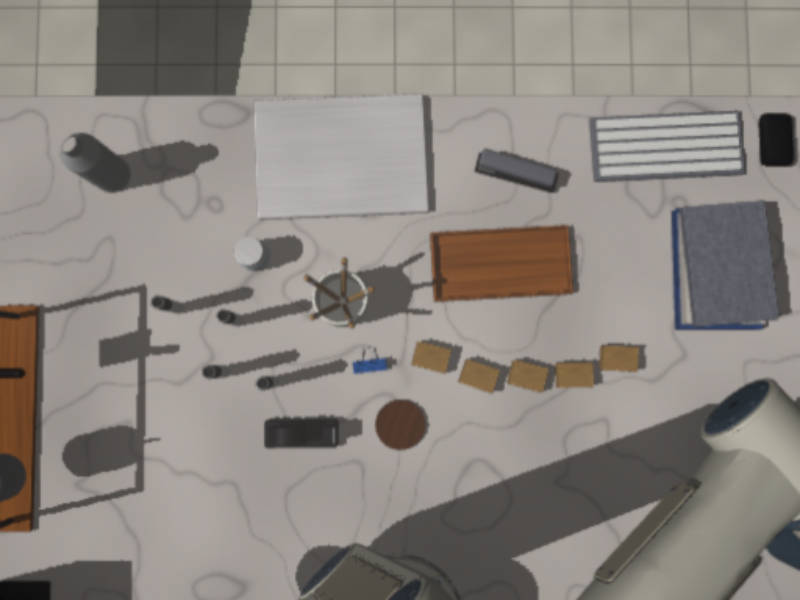

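Four markers stand at scene pixels (395,170), (430,150), (468,175) and (507,140). The pot with five fanned-out pencils is at top (340,298), the jar at top (250,252), and the five blocks run in a row at top (435–620,360). The tray is at top (503,263).

```bash
cat > m.py <<'E'
from h import *
def comps(mask,P,mn=8):
    n,l=cv2.connectedComponents(mask.astype(np.uint8)); return [P[l==i] for i in range(1,n) if (l==i).sum()>=mn]
def blocks(P,c,tag):
    hsv=cv2.cvtColor(c,cv2.COLOR_RGB2HSV)
    z=P[...,2]; m=(hsv[...,1]>90)&(hsv[...,0]>8)&(hsv[...,0]<25)&(z>.022)&(z<.06)
    for q in comps(m,P,40):
        (cx,cy),(w,h),a=cv2.minAreaRect((q[:,:2]*1000).astype(np.float32))
        print(tag,"blk/brown",round(cx),round(cy),"size",round(w),round(h),"ang",round(a),"z",round(np.median(q[:,2])*1000),len(q), hsv[...,0][m].mean().round())
E
python3 - <<'E'
from m import *
for n in("top","scene"):
    D=np.load(n+".npz");P,c=D["P"],D["c"]; z=P[...,2]
    blocks(P,c,n)
    R=(P[...,0]>.25)&(P[...,0]<.75)&(P[...,1]>-.35)&(P[...,1]<.5)
    for q in comps(R&(z>.125)&(z<.17),P,4):
        print(n,"tall",(q[:,:2].mean(0)*1000).round(),"range",(np.ptp(q[:,:2],axis=0)*1000).round(),"z",(np.nanmax(q[:,2])*1000).round(),len(q))
    for q in comps(R&(z>.06)&(z<.105),P,30):
        (cx,cy),r=cv2.minEnclosingCircle((q[:,:2]*1000).astype(np.float32)); print(n,"mid",round(cx),round(cy),"r",round(r),(np.median(q[:,2])*1000).round(),len(q))
    hsv=cv2.cvtColor(c,cv2.COLOR_RGB2HSV)
    for q in comps((hsv[...,0]>105)&(hsv[...,0]<125)&(hsv[...,1]>140)&R,P,15): print(n,"blue",(q.mean(0)*1000).round(),(np.ptp(q,axis=0)*1000).round())
    for q in comps(R&(hsv[...,0]<12)&(hsv[...,1]>110)&(z<.03)&(z>-.01)&(P[...,0]>.4),P,300):
        (cx,cy),(w,h),a=cv2.minAreaRect((q[:,:2]*1000).astype(np.float32)); print(n,"tray",cx,cy,w,h,a,(np.median(q[:,2])*1000))
E
```

```text
top blk/brown 464 -63 size 61 42 ang 75 z 28 327 17.0
top blk/brown 460 -399 size 64 42 ang 88 z 28 335 17.0
top blk/brown 430 -147 size 62 42 ang 71 z 28 338 17.0
top blk/brown 430 -234 size 62 43 ang 75 z 28 345 17.0
top blk/brown 431 -318 size 42 62 ang 0 z 29 337 17.0
top tall [613.  85.] range [19. 12.] z 163.0 35
top tall [587. 141.] range [13. 17.] z 162.0 34
top tall [570.  45.] range [ 8. 18.] z 164.0 27
top tall [553. 388.] range [19. 23.] z 146.0 69
top tall [532. 281.] range [21. 22.] z 148.0 70
top tall [530. 132.] range [12. 15.] z 164.0 25
top tall [517.  74.] range [17. 12.] z 164.0 27
top tall [442. 304.] range [20. 23.] z 147.0 74
top tall [422. 217.] range [20. 21.] z 149.0 70
top mid 646 254 r 25 75.0 278
top mid 575 116 r 40 91.0 128
top mid 588 73 r 22 92.0 67
top mid 546 61 r 24 94.0 50
top mid 553 387 r 9 81.0 31
top mid 332 188 r 32 74.0 257
top blue [449.  46.  21.] [19. 53. 25.]
scene blk/brown 465 -62 size 60 43 ang 75 z 28 322 17.0
scene blk/brown 430 -147 size 60 43 ang 71 z 28 347 17.0
scene blk/brown 430 -233 size 60 43 ang 74 z 28 401 17.0
scene blk/brown 433 -316 size 42 61 ang 2 z 28 461 17.0
scene blk/brown 461 -397 size 61 43 ang 87 z 28 551 17.0
scene tall [555. 386.] range [22. 24.] z 146.0 68
scene tall [442. 300.] range [23. 23.] z 145.0 66
scene tall [423. 215.] range [22. 22.] z 146.0 71
scene tall [532. 279.] range [21. 24.] z 148.0 73
scene tall [532. 132.] range [14. 15.] z 163.0 56
scene tall [590. 140.] range [12. 16.] z 161.0 55
scene tall [519.  73.] range [18. 11.] z 160.0 53
scene tall [616.  83.] range [17.  7.] z 162.0 43
scene tall [573.  42.] range [ 9. 13.] z 162.0 36
scene mid 556 386 r 11 83.0 89
scene mid 441 303 r 11 82.0 86
scene mid 332 186 r 32 73.0 195
scene mid 423 215 r 10 83.0 87
scene mid 532 280 r 11 83.0 89
scene mid 648 254 r 26 75.0 260
scene mid 566 96 r 48 84.0 776
```

```bash
python3 - <<'E'
from m import *
from h import *
D=np.load("top.npz");P,c=D["P"],D["c"]; z=P[...,2]; hsv=cv2.cvtColor(c,cv2.COLOR_RGB2HSV)
S=np.load("scene.npz");hs=cv2.cvtColor(S["c"],cv2.COLOR_RGB2HSV)
Q=[];RR=[]
for Pp,h in((P,hsv),(S["P"],hs)):
    m=(np.hypot(Pp[...,0]-.566,Pp[...,1]-.096)<.07)
    Q.append(Pp[m&(h[...,1]>65)&(Pp[...,2]>.02)&(h[...,0]<30)]); RR.append(Pp[m&(h[...,1]<50)&(abs(Pp[...,2]-.095)<.003)])
R=np.vstack(RR); r=R*1000
from scipy.optimize import least_squares
s=least_squares(lambda p:np.hypot(r[:,0]-p[0],r[:,1]-p[1])-44.5,[566,96],loss="soft_l1"); print("pot",s.x.round(1),len(r))
q=np.vstack(Q)*1000
tips=np.array([[614,84],[588,140],[571,44],[531,132],[518,74]])
for t in tips:
    # ransac line through tip region
    near=q[np.hypot(*(q[:,:2]-t).T)<14]; near=near[near[:,2]>135]; a=near.mean(0); best=None
    for b in q[q[:,2]<120]:
        d=(b-a); 
        if np.linalg.norm(d)<30: continue
        d=d/np.linalg.norm(d); k=np.linalg.norm(np.cross(q-a,d),axis=1)<4
        if best is None or k.sum()>best[0]: best=(k.sum(),k)
    p=q[best[1]]; o=p.mean(0); d=np.linalg.svd(p-o)[2][0]; d*=np.sign(d[2])
    f=lambda zz:(o+d*(zz-o[2])/d[2])[:2]-s.x
    print("pencil",best[0],"zrange",p[:,2].min().round(),p[:,2].max().round(),*[(zz,f(zz).round().tolist(),round(np.degrees(np.arctan2(*f(zz)[::-1])))) for zz in(15,95,160)])
# tray
for Pp,h in((P,hsv),(S["P"],hs)):
    m=(h[...,0]<14)&(h[...,1]>110)&(Pp[...,0]>.5)&(Pp[...,0]<.7)&(Pp[...,1]<-.02)&(Pp[...,2]>.014)&(Pp[...,2]<.024)
    (cx,cy),w,a=cv2.minAreaRect((Pp[m][:,:2]*1000).astype(np.float32)); print("tray",cx,cy,w,a,m.sum())
cv2.imwrite("pics/potcrop.png",cv2.resize(c[150:235,175:260,::-1],(600,600),interpolation=cv2.INTER_CUBIC))
E
```

```text
pot [564.9  95.6] 275
pencil 45 zrange 32.0 163.0 (15, [3.0, -3.0], -45) (95, [31.0, -7.0], -13) (160, [53.0, -10.0], -11)
pencil 39 zrange 34.0 162.0 (15, [5.0, 4.0], 41) (95, [16.0, 30.0], 61) (160, [26.0, 50.0], 63)
pencil 48 zrange 27.0 164.0 (15, [-2.0, -5.0], -113) (95, [3.0, -32.0], -84) (160, [7.0, -53.0], -82)
pencil 77 zrange 33.0 163.0 (15, [-4.0, 4.0], 133) (95, [-22.0, 24.0], 132) (160, [-36.0, 40.0], 132)
pencil 63 zrange 34.0 164.0 (15, [-4.0, -3.0], -145) (95, [-30.0, -14.0], -155) (160, [-50.0, -23.0], -155)
tray 632.2892456054688 -191.03973388671875 (122.48289489746094, 249.54190063476562) 2.8137176036834717 345
tray 633.8571166992188 -189.5540008544922 (123.25968933105469, 248.75303649902344) 2.656007766723633 458
```

View pics/potcrop.png

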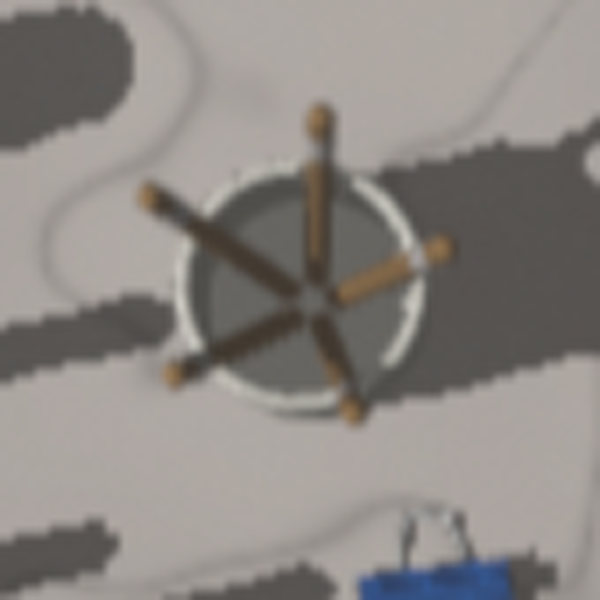

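>>> servo_tool([
  {"x":20,"y":40,"rz":7},
  {"x":20,"y":40,"rz":7},
  {"x":20,"y":40,"rz":7},
  {"x":20,"y":40,"rz":7},
  {"x":20,"y":40},
  {"x":20,"y":40},
  {"x":0,"y":40},
  {"x":0,"y":40},
])

```text
invalid input at $.series[0]: expected keys x, y, z, rx, ry, rz, grip
```

The pencils' feet are bunched near the pot centre and the pencils fan out to the rim, so there are clear slots between them at radius about 28 mm. The pot is at (565, 95.6). Next I go above marker A at (422, 216).

>>> servo_tool([
  {"x":7.5,"y":29.6,"z":2.5,"rx":0,"ry":0,"rz":-0.8,"grip":50},
  {"x":7.5,"y":29.6,"z":2.5,"rx":0,"ry":0,"rz":-0.8,"grip":50},
  {"x":7.5,"y":29.6,"z":2.5,"rx":0,"ry":0,"rz":-0.8,"grip":50},
  {"x":7.5,"y":29.6,"z":2.5,"rx":0,"ry":0,"rz":-0.8,"grip":50},
  {"x":7.5,"y":29.6,"z":2.5,"rx":0,"ry":0,"rz":-0.8,"grip":50},
  {"x":7.5,"y":29.6,"z":2.5,"rx":0,"ry":0,"rz":-0.8,"grip":50},
  {"x":7.5,"y":29.6,"z":2.5,"rx":0,"ry":0,"rz":-0.8,"grip":50},
  {"x":7.5,"y":29.6,"z":2.5,"rx":0,"ry":0,"rz":-0.8,"grip":50},
], force=25)

```text
clock: 0.77
position: [0.3019, -0.2555, 0.2511]
orientation: [-90.0, -0.0, 109.7]
ft_force: [0.2, -0.1, 0.8]
finger_gap: 0.0504
```

>>> servo_tool([
  {"x":7.5,"y":29.6,"z":2.5,"rx":0,"ry":0,"rz":-0.8,"grip":50},
  {"x":7.5,"y":29.6,"z":2.5,"rx":0,"ry":0,"rz":-0.8,"grip":50},
  {"x":7.5,"y":29.6,"z":2.5,"rx":0,"ry":0,"rz":-0.8,"grip":50},
  {"x":7.5,"y":29.6,"z":2.5,"rx":0,"ry":0,"rz":-0.8,"grip":50},
  {"x":7.5,"y":29.6,"z":2.5,"rx":0,"ry":0,"rz":-0.8,"grip":50},
  {"x":7.5,"y":29.6,"z":2.5,"rx":0,"ry":0,"rz":-0.8,"grip":50},
  {"x":7.5,"y":29.6,"z":2.5,"rx":0,"ry":0,"rz":-0.8,"grip":50},
  {"x":7.5,"y":29.6,"z":2.5,"rx":0,"ry":0,"rz":-0.8,"grip":50},
])

```text
clock: 1.43
position: [0.3618, -0.0187, 0.2713]
orientation: [-90.0, -0.0, 103.3]
ft_force: [1.0, -1.5, 0.1]
finger_gap: 0.0499
```

>>> servo_tool([
  {"x":7.5,"y":29.6,"z":2.5,"rx":0,"ry":0,"rz":-0.8,"grip":50},
  {"x":7.5,"y":29.6,"z":2.5,"rx":0,"ry":0,"rz":-0.8,"grip":50},
  {"x":7.5,"y":29.6,"z":2.5,"rx":0,"ry":0,"rz":-0.8,"grip":50},
  {"x":7.5,"y":29.6,"z":2.5,"rx":0,"ry":0,"rz":-0.8,"grip":50},
  {"x":7.5,"y":29.6,"z":2.5,"rx":0,"ry":0,"rz":-0.8,"grip":50},
  {"x":7.5,"y":29.6,"z":2.5,"rx":0,"ry":0,"rz":-0.8,"grip":50},
  {"x":7.5,"y":29.6,"z":2.5,"rx":0,"ry":0,"rz":-0.8,"grip":50},
  {"x":7.5,"y":29.6,"z":2.5,"rx":0,"ry":0,"rz":-0.8,"grip":50},
])

```text
clock: 2.1
position: [0.4219, 0.2181, 0.291]
orientation: [-90.0, 0.0, 96.9]
ft_force: [0.7, 0.8, 0.1]
finger_gap: 0.0497
```

```bash
python3 - <<'E'
from m import *
f=grab("wrist"); P=cloud(f); save(f,"w1.png"); z=P[...,2]
for q in comps((z>.135)&(z<.16),P,30): 
    (cx,cy),r=cv2.minEnclosingCircle((q[:,:2]*1000).astype(np.float32)); print((q.mean(0)*1000).round(1),cx,cy,r,len(q))
print(np.array(f["cam_to_world"]).round(3).tolist(),robot.observe()["position"])
E
```

```text
[420.8 219.7 141.2] 421.5384521484375 219.6317596435547 11.398054122924805 328
[439.4 306.4 141.1] 440.0393981933594 307.2857666015625 11.559004783630371 328
[513.9  78.9 149.3] 515.8442993164062 77.28673553466797 8.33633804321289 143
[530.  281.8 141. ] 531.127197265625 284.1575012207031 11.951437950134277 224
[[-0.12, -0.957, -0.265, 0.355], [0.993, -0.115, -0.033, 0.21], [0.001, -0.267, 0.964, 0.435], [0.0, 0.0, 0.0, 1.0]] [0.42317925 0.2219939  0.29008357]
```

View pics/w1.png

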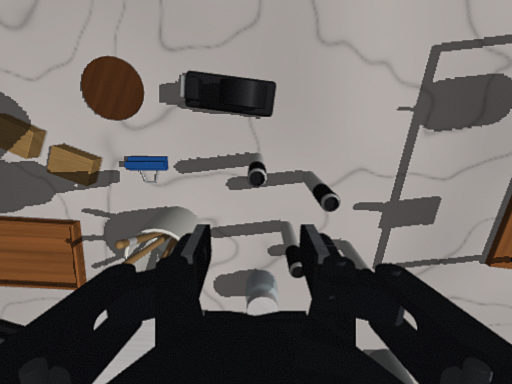

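Wrist view: markers at pixels (257,172), (326,200) and (294,262), the pot at lower left, and the tray and blocks beyond it. The arm was still settling, so I'll let it settle and then descend.

>>> servo_tool([
  {"x":0,"y":0,"z":0,"rx":0,"ry":0,"rz":0,"grip":50},
  {"x":0,"y":0,"z":0,"rx":0,"ry":0,"rz":0,"grip":50},
  {"x":0,"y":0,"z":-20,"rx":0,"ry":0,"rz":0,"grip":50},
  {"x":0,"y":0,"z":-20,"rx":0,"ry":0,"rz":0,"grip":50},
  {"x":0,"y":0,"z":-20,"rx":0,"ry":0,"rz":0,"grip":50},
  {"x":0,"y":0,"z":-20,"rx":0,"ry":0,"rz":0,"grip":50},
  {"x":0,"y":0,"z":-20,"rx":0,"ry":0,"rz":0,"grip":50},
  {"x":0,"y":0,"z":0,"rx":0,"ry":0,"rz":0,"grip":50},
])

```text
clock: 2.82
position: [0.4198, 0.2142, 0.1877]
orientation: [-89.6, 0.2, 96.8]
ft_force: [-0.4, -0.7, -1.2]
finger_gap: 0.0499
```

```bash
python3 - <<'E'
from m import *
f=grab("wrist"); P=cloud(f); save(f,"w2.png"); z=P[...,2]
for q in comps((z>.135)&(z<.16),P,30): 
    (cx,cy),r=cv2.minEnclosingCircle((q[:,:2]*1000).astype(np.float32)); print((q.mean(0)*1000).round(1),cx,cy,r,len(q))
print(robot.observe()["position"])
E
```

```text
[420.6 219.6 141.2] 421.6271057128906 219.7128448486328 11.61452865600586 719
[438.9 305.4 141. ] 440.1375732421875 306.82421875 11.725618362426758 719
[525.  139.2 152.9] 526.357666015625 139.001708984375 4.8450541496276855 175
[0.42100314 0.21476198 0.19009977]
```

>>> servo_tool([
  {"x":0.5,"y":3,"z":-16,"rx":0,"ry":0,"rz":0,"grip":50},
  {"x":0,"y":0,"z":-16,"rx":0,"ry":0,"rz":0,"grip":50},
  {"x":0,"y":0,"z":-16,"rx":0,"ry":0,"rz":0,"grip":50},
  {"x":0,"y":0,"z":-16,"rx":0,"ry":0,"rz":0,"grip":50},
  {"x":0,"y":0,"z":-16,"rx":0,"ry":0,"rz":0,"grip":50},
  {"x":0,"y":0,"z":0,"rx":0,"ry":0,"rz":0,"grip":50},
  {"x":0,"y":0,"z":0,"rx":0,"ry":0,"rz":0,"grip":44},
  {"x":0,"y":0,"z":0,"rx":0,"ry":0,"rz":0,"grip":38},
])

```text
clock: 3.53
position: [0.4237, 0.22, 0.1132]
orientation: [-90.2, -0.1, 96.9]
ft_force: [0.3, 0.0, -0.1]
finger_gap: 0.038
```

>>> servo_tool([
  {"x":0,"y":0,"z":0,"rx":0,"ry":0,"rz":0,"grip":34},
  {"x":0,"y":0,"z":0,"rx":0,"ry":0,"rz":0,"grip":31},
  {"x":0,"y":0,"z":0,"rx":0,"ry":0,"rz":0,"grip":28},
  {"x":0,"y":0,"z":0,"rx":0,"ry":0,"rz":0,"grip":26},
  {"x":0,"y":0,"z":0,"rx":0,"ry":0,"rz":0,"grip":24},
  {"x":0,"y":0,"z":0,"rx":0,"ry":0,"rz":0,"grip":20},
  {"x":0,"y":0,"z":0,"rx":0,"ry":0,"rz":0,"grip":10},
  {"x":0,"y":0,"z":0,"rx":0,"ry":0,"rz":0,"grip":10},
])

```text
clock: 4.2
position: [0.4228, 0.2197, 0.1116]
orientation: [-90.0, -0.0, 96.9]
ft_force: [0.6, 0.6, 2.4]
finger_gap: 0.0212
```

>>> servo_tool([
  {"x":0,"y":0,"z":10,"rx":0,"ry":0,"rz":0,"grip":10},
  {"x":0,"y":0,"z":20,"rx":0,"ry":0,"rz":0,"grip":10},
  {"x":0,"y":0,"z":30,"rx":0,"ry":0,"rz":0,"grip":10},
  {"x":0,"y":0,"z":30,"rx":0,"ry":0,"rz":0,"grip":10},
  {"x":0,"y":0,"z":30,"rx":0,"ry":0,"rz":0,"grip":10},
  {"x":0,"y":0,"z":30,"rx":0,"ry":0,"rz":0,"grip":10},
  {"x":0,"y":0,"z":20,"rx":0,"ry":0,"rz":0,"grip":10},
  {"x":0,"y":0,"z":10,"rx":0,"ry":0,"rz":0,"grip":10},
])

```text
clock: 4.87
position: [0.4234, 0.2199, 0.2941]
orientation: [-90.2, -0.1, 96.9]
ft_force: [0.0, 0.3, -0.2]
finger_gap: 0.0209
```

```bash
cat >> m.py <<'E'
def held(n="scene",pic=None):
    """held marker: axis points by height relative to TCP"""
    f=grab(n); P=cloud(f); o=robot.observe(); t=o["position"]
    if pic: save(f,pic)
    c=f["color"].astype(int)
    m=(np.hypot(P[...,0]-t[0],P[...,1]-t[1])<.04)
    out=[]
    for lo,hi in((-.11,-.08),(-.08,-.05),(-.05,-.025)):
        q=P[m&(P[...,2]-t[2]>lo)&(P[...,2]-t[2]<hi)]
        if len(q)>5:
            v=np.array(f["cam_to_world"])[:2,3]-t[:2]; v/=np.linalg.norm(v)
            # near-side surface -> axis: along view the max minus 11 mm; across: mid-range
            w=np.array([-v[1],v[0]]); a=(q[:,:2]-t[:2])@v; b=(q[:,:2]-t[:2])@w
            ctr=v*(np.percentile(a,95)-.011)+w*(np.percentile(b,3)+np.percentile(b,97))/2
            out.append(((lo+hi)/2,(ctr*1000).round(1).tolist(),round(np.ptp(b)*1000),len(q)))
    zlow=P[m&(P[...,2]<t[2])][:,2]
    print("held",n,out,"lowest rel",np.round((zlow.min()-t[2])*1000) if len(zlow) else None,"tcp",t.round(4))
E
python3 - <<'E'
from m import *
held("scene","s2.png")
E
```

```text
held scene [(-0.095, [-1.3, -1.2], 21, 71), (-0.065, [-1.1, -1.4], 20, 86), (-0.037500000000000006, [-1.4, -0.9], 20, 76)] lowest rel -299.0 tcp [0.4236 0.2201 0.2945]
```

View pics/s2.png

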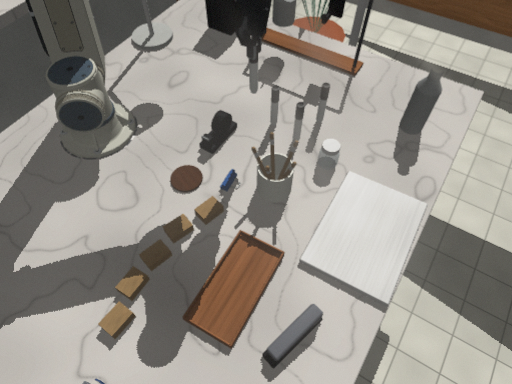

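>>> servo_tool([
  {"x":10,"y":-7,"z":0,"rx":0,"ry":0,"rz":0,"grip":10},
  {"x":24,"y":-16.5,"z":0,"rx":0,"ry":0,"rz":0,"grip":10},
  {"x":30,"y":-20,"z":0,"rx":0,"ry":0,"rz":0,"grip":10},
  {"x":30,"y":-20,"z":0,"rx":0,"ry":0,"rz":0,"grip":10},
  {"x":24,"y":-17,"z":0,"rx":0,"ry":0,"rz":0,"grip":10},
  {"x":14,"y":-10,"z":0,"rx":0,"ry":0,"rz":0,"grip":10},
  {"x":7,"y":-5,"z":0,"rx":0,"ry":0,"rz":0,"grip":10},
  {"x":0,"y":0,"z":0,"rx":0,"ry":0,"rz":0,"grip":10},
])

```text
clock: 5.58
position: [0.5621, 0.123, 0.2887]
orientation: [-89.8, 0.1, 96.8]
ft_force: [-1.0, 0.1, -0.7]
finger_gap: 0.021
```

>>> servo_tool([
  {"x":0,"y":0,"z":-10,"rx":0,"ry":0,"rz":0,"grip":10},
  {"x":0,"y":0,"z":-12,"rx":0,"ry":0,"rz":0,"grip":10},
  {"x":0,"y":0,"z":-12,"rx":0,"ry":0,"rz":0,"grip":10},
  {"x":0,"y":0,"z":-12,"rx":0,"ry":0,"rz":0,"grip":10},
  {"x":0,"y":0,"z":-12,"rx":0,"ry":0,"rz":0,"grip":10},
  {"x":0,"y":0,"z":-12,"rx":0,"ry":0,"rz":0,"grip":10},
  {"x":0,"y":0,"z":0,"rx":0,"ry":0,"rz":0,"grip":10},
  {"x":0,"y":0,"z":0,"rx":0,"ry":0,"rz":0,"grip":10},
])

```text
clock: 6.25
position: [0.5605, 0.1245, 0.2207]
orientation: [-89.9, 0.0, 97.0]
ft_force: [-0.2, 0.0, 0.4]
finger_gap: 0.0213
```

```bash
python3 - <<'E'
from m import *
f=grab("scene"); cv2.imwrite("pics/s3.png",cv2.resize(f["color"][100:220,220:350,::-1],(650,600),interpolation=cv2.INTER_CUBIC))
held("scene")
E
```

```text
held scene [(-0.095, [2.3, 2.0], 61, 145), (-0.065, [4.3, 2.4], 68, 133), (-0.037500000000000006, [-1.8, -1.4], 22, 69)] lowest rel -217.0 tcp [0.5616 0.1245 0.2221]
```

View pics/s3.png

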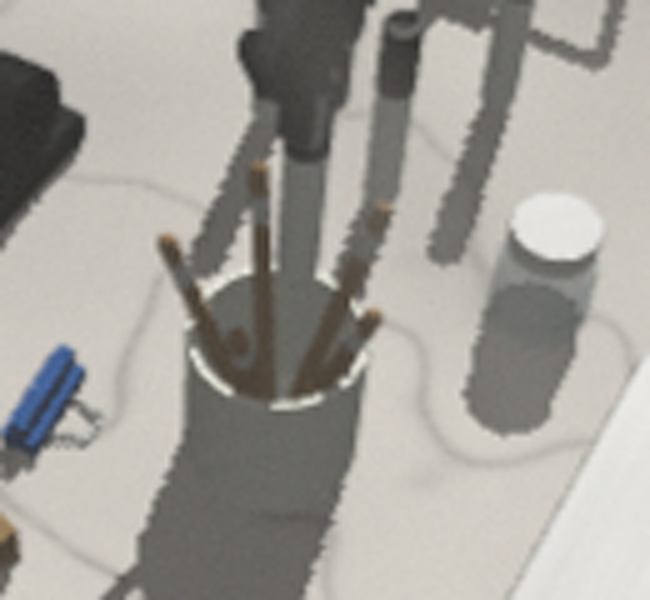

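The crop shows the marker at (300,220) hanging in the far slot between the pencils, with its foot just above the rim. I'll lower it slowly.

>>> servo_tool([
  {"x":1,"y":0,"z":-8,"rx":0,"ry":0,"rz":0,"grip":10},
  {"x":0,"y":0,"z":-8,"rx":0,"ry":0,"rz":0,"grip":10},
  {"x":0,"y":0,"z":-8,"rx":0,"ry":0,"rz":0,"grip":10},
  {"x":0,"y":0,"z":-8,"rx":0,"ry":0,"rz":0,"grip":10},
  {"x":0,"y":0,"z":-8,"rx":0,"ry":0,"rz":0,"grip":10},
  {"x":0,"y":0,"z":-8,"rx":0,"ry":0,"rz":0,"grip":10},
  {"x":0,"y":0,"z":-2,"rx":0,"ry":0,"rz":0,"grip":10},
  {"x":0,"y":0,"z":0,"rx":0,"ry":0,"rz":0,"grip":10},
])

```text
clock: 7.02
position: [0.5622, 0.1239, 0.1702]
orientation: [-89.9, 0.0, 96.9]
ft_force: [-0.5, -0.6, 0.1]
finger_gap: 0.021
```

>>> servo_tool([
  {"x":0,"y":0,"z":-7,"rx":0,"ry":0,"rz":0,"grip":10},
  {"x":0,"y":0,"z":-7,"rx":0,"ry":0,"rz":0,"grip":10},
  {"x":0,"y":0,"z":-7,"rx":0,"ry":0,"rz":0,"grip":10},
  {"x":0,"y":0,"z":-7,"rx":0,"ry":0,"rz":0,"grip":10},
  {"x":0,"y":0,"z":-7,"rx":0,"ry":0,"rz":0,"grip":10},
  {"x":0,"y":0,"z":-5,"rx":0,"ry":0,"rz":0,"grip":10},
  {"x":0,"y":0,"z":0,"rx":0,"ry":0,"rz":0,"grip":10},
  {"x":0,"y":0,"z":0,"rx":0,"ry":0,"rz":0,"grip":10},
])

```text
clock: 7.68
position: [0.5625, 0.1239, 0.131]
orientation: [-90.0, 0.0, 96.9]
ft_force: [0.4, 0.0, -0.5]
finger_gap: 0.0211
```

>>> servo_tool([
  {"x":0,"y":0,"z":-4,"rx":0,"ry":0,"rz":0,"grip":10},
  {"x":0,"y":0,"z":-3,"rx":0,"ry":0,"rz":0,"grip":10},
  {"x":0,"y":0,"z":-2,"rx":0,"ry":0,"rz":0,"grip":10},
  {"x":0,"y":0,"z":0,"rx":0,"ry":0,"rz":0,"grip":10},
  {"x":0,"y":0,"z":0,"rx":0,"ry":0,"rz":0,"grip":24},
  {"x":0,"y":0,"z":0,"rx":0,"ry":0,"rz":0,"grip":30},
  {"x":0,"y":0,"z":0,"rx":0,"ry":0,"rz":0,"grip":34},
  {"x":0,"y":0,"z":0,"rx":0,"ry":0,"rz":0,"grip":34},
])

```text
clock: 8.35
position: [0.5627, 0.1241, 0.1225]
orientation: [-90.0, -0.0, 96.9]
ft_force: [0.8, 0.7, -0.8]
finger_gap: 0.0341
```

>>> servo_tool([
  {"x":0,"y":0,"z":8,"rx":0,"ry":0,"rz":0,"grip":34},
  {"x":0,"y":0,"z":12,"rx":0,"ry":0,"rz":0,"grip":34},
  {"x":0,"y":0,"z":15,"rx":0,"ry":0,"rz":0,"grip":34},
  {"x":0,"y":0,"z":20,"rx":0,"ry":0,"rz":0,"grip":34},
  {"x":0,"y":0,"z":25,"rx":0,"ry":0,"rz":0,"grip":34},
  {"x":0,"y":0,"z":25,"rx":0,"ry":0,"rz":0,"grip":40},
  {"x":0,"y":0,"z":0,"rx":0,"ry":0,"rz":0,"grip":50},
  {"x":0,"y":0,"z":0,"rx":0,"ry":0,"rz":0,"grip":50},
])

```text
clock: 9.02
position: [0.5635, 0.1244, 0.2297]
orientation: [-90.2, -0.1, 96.9]
ft_force: [0.6, 1.1, -1.1]
finger_gap: 0.0496
```

>>> servo_tool([
  {"x":-10,"y":15,"z":0,"rx":0,"ry":0,"rz":5,"grip":50},
  {"x":-20,"y":30,"z":0,"rx":0,"ry":0,"rz":5,"grip":50},
  {"x":-23,"y":34,"z":0,"rx":0,"ry":0,"rz":5,"grip":50},
  {"x":-23,"y":34,"z":0,"rx":0,"ry":0,"rz":5,"grip":50},
  {"x":-23,"y":34,"z":0,"rx":0,"ry":0,"rz":5,"grip":50},
  {"x":-16,"y":22,"z":0,"rx":0,"ry":0,"rz":5,"grip":50},
  {"x":-8,"y":12,"z":0,"rx":0,"ry":0,"rz":5,"grip":50},
  {"x":0,"y":0,"z":0,"rx":0,"ry":0,"rz":0,"grip":50},
])

```text
clock: 9.68
position: [0.4376, 0.3071, 0.2265]
orientation: [-89.9, -0.0, 132.3]
ft_force: [-0.6, -0.8, -0.6]
finger_gap: 0.0498
```

>>> servo_tool([
  {"x":0,"y":0,"z":0,"rx":0,"ry":0,"rz":0,"grip":50},
  {"x":0,"y":0,"z":0,"rx":0,"ry":0,"rz":0,"grip":50},
  {"x":0,"y":0,"z":-10,"rx":0,"ry":0,"rz":0,"grip":50},
  {"x":0,"y":0,"z":-15,"rx":0,"ry":0,"rz":0,"grip":50},
  {"x":0,"y":0,"z":-15,"rx":0,"ry":0,"rz":0,"grip":50},
  {"x":0,"y":0,"z":0,"rx":0,"ry":0,"rz":0,"grip":50},
  {"x":0,"y":0,"z":0,"rx":0,"ry":0,"rz":0,"grip":50},
  {"x":0,"y":0,"z":0,"rx":0,"ry":0,"rz":0,"grip":50},
])

```text
clock: 10.35
position: [0.4403, 0.3047, 0.1878]
orientation: [-90.0, 0.0, 131.8]
ft_force: [0.7, -0.2, 1.0]
finger_gap: 0.0498
```

```bash
cat >> m.py <<'E'
def tops(n="wrist"):
    f=grab(n); P=cloud(f); z=P[...,2]
    for q in comps((z>.135)&(z<.15),P,60):
        (cx,cy),r=cv2.minEnclosingCircle((q[:,:2]*1000).astype(np.float32)); print("top",round(cx,1),round(cy,1),round(r,1),len(q))
    print(robot.observe()["position"].round(4)); return f,P
def potview(n="top"):
    f=grab(n); P=cloud(f); h=cv2.cvtColor(f["color"],cv2.COLOR_RGB2HSV); c=np.array([.565,.0956])
    m=np.hypot(P[...,0]-c[0],P[...,1]-c[1])<.085
    for q in comps(m&(P[...,2]>.118),P,6): 
        k=q[np.argsort(-q[:,2])][:25]; print(n,"high",((k[:,:2].mean(0)-c)*1000).round(),"z",(q[:,2].max()*1000).round(),len(q))
    return f,P
E
python3 - <<'E'
from m import *
tops()
f,P=potview(); cv2.imwrite("pics/pot2.png",cv2.resize(f["color"][150:235,175:260,::-1],(510,510),interpolation=cv2.INTER_CUBIC))
blocks(P,f["color"],"top")
E
```

```text
top 440.8 306.6 11.8 729
top 529.2 276.5 7.8 87
[0.4403 0.305  0.1881]
top high [ 50. -11.] z 162.0 39
top high [27. 46.] z 162.0 40
top high [  5. -52.] z 163.0 32
top high [-6. 28.] z 153.0 75
top high [-39.  34.] z 163.0 30
top high [-49. -22.] z 163.0 28
top blk/brown 463 -62 size 59 40 ang 76 z 28 299 17.0
top blk/brown 461 -399 size 64 42 ang 90 z 29 334 17.0
top blk/brown 430 -148 size 62 41 ang 71 z 28 329 17.0
top blk/brown 430 -235 size 63 43 ang 75 z 28 345 17.0
top blk/brown 431 -318 size 62 42 ang 90 z 28 340 17.0
```

View pics/pot2.png

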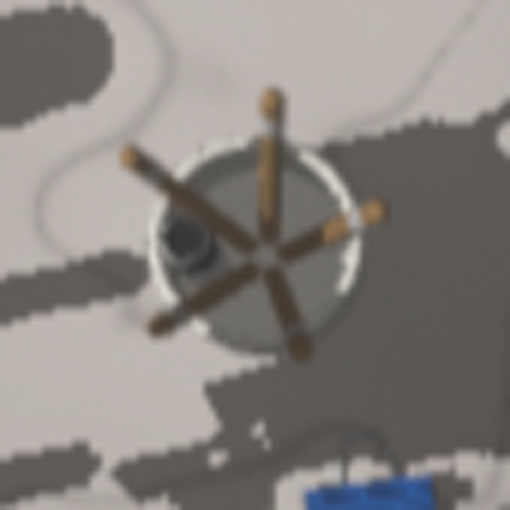

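Marker A stands at the bottom of its slot at pixel (190,242), top at z 153 mm, and the pencils have hardly moved. Now marker B.

>>> servo_tool([
  {"x":0.5,"y":1.5,"z":-15,"rx":0,"ry":0,"rz":0,"grip":50},
  {"x":0,"y":0,"z":-16,"rx":0,"ry":0,"rz":0,"grip":50},
  {"x":0,"y":0,"z":-16,"rx":0,"ry":0,"rz":0,"grip":50},
  {"x":0,"y":0,"z":-16,"rx":0,"ry":0,"rz":0,"grip":50},
  {"x":0,"y":0,"z":-13,"rx":0,"ry":0,"rz":0,"grip":50},
  {"x":0,"y":0,"z":0,"rx":0,"ry":0,"rz":0,"grip":50},
  {"x":0,"y":0,"z":0,"rx":0,"ry":0,"rz":0,"grip":44},
  {"x":0,"y":0,"z":0,"rx":0,"ry":0,"rz":0,"grip":38},
])

```text
clock: 11.12
position: [0.4409, 0.3071, 0.1127]
orientation: [-90.1, 0.0, 131.9]
ft_force: [1.4, 0.5, 0.3]
finger_gap: 0.0384
```

>>> servo_tool([
  {"x":0,"y":0,"z":0,"rx":0,"ry":0,"rz":0,"grip":34},
  {"x":0,"y":0,"z":0,"rx":0,"ry":0,"rz":0,"grip":31},
  {"x":0,"y":0,"z":0,"rx":0,"ry":0,"rz":0,"grip":28},
  {"x":0,"y":0,"z":0,"rx":0,"ry":0,"rz":0,"grip":26},
  {"x":0,"y":0,"z":0,"rx":0,"ry":0,"rz":0,"grip":24},
  {"x":0,"y":0,"z":0,"rx":0,"ry":0,"rz":0,"grip":20},
  {"x":0,"y":0,"z":0,"rx":0,"ry":0,"rz":0,"grip":10},
  {"x":0,"y":0,"z":0,"rx":0,"ry":0,"rz":0,"grip":10},
])

```text
clock: 11.78
position: [0.4403, 0.3067, 0.1116]
orientation: [-90.0, 0.0, 131.9]
ft_force: [0.4, 1.1, 2.4]
finger_gap: 0.0211
```

>>> servo_tool([
  {"x":0,"y":0,"z":10,"rx":0,"ry":0,"rz":0,"grip":10},
  {"x":0,"y":0,"z":20,"rx":0,"ry":0,"rz":0,"grip":10},
  {"x":0,"y":0,"z":30,"rx":0,"ry":0,"rz":0,"grip":10},
  {"x":0,"y":0,"z":30,"rx":0,"ry":0,"rz":0,"grip":10},
  {"x":0,"y":0,"z":30,"rx":0,"ry":0,"rz":0,"grip":10},
  {"x":0,"y":0,"z":30,"rx":0,"ry":0,"rz":0,"grip":10},
  {"x":0,"y":0,"z":20,"rx":0,"ry":0,"rz":0,"grip":10},
  {"x":0,"y":0,"z":10,"rx":0,"ry":0,"rz":0,"grip":10},
])

```text
clock: 12.45
position: [0.4408, 0.3069, 0.2952]
orientation: [-90.3, 0.0, 131.9]
ft_force: [0.4, 0.3, -0.5]
finger_gap: 0.021
```

```bash
python3 - <<'E'
from m import *
held("scene")
E
```

```text
held scene [(-0.095, [0.1, -1.3], 19, 66), (-0.065, [-0.1, -1.7], 22, 89), (-0.037500000000000006, [0.2, -1.6], 22, 66)] lowest rel -300.0 tcp [0.4411 0.3071 0.2955]
```

>>> servo_tool([
  {"x":10,"y":-16,"z":0,"rx":0,"ry":0,"rz":0,"grip":10},
  {"x":20,"y":-32,"z":0,"rx":0,"ry":0,"rz":0,"grip":10},
  {"x":21,"y":-34,"z":0,"rx":0,"ry":0,"rz":0,"grip":10},
  {"x":21,"y":-34,"z":0,"rx":0,"ry":0,"rz":0,"grip":10},
  {"x":21,"y":-34,"z":0,"rx":0,"ry":0,"rz":0,"grip":10},
  {"x":21,"y":-34,"z":0,"rx":0,"ry":0,"rz":0,"grip":10},
  {"x":18,"y":-29,"z":0,"rx":0,"ry":0,"rz":0,"grip":10},
  {"x":11,"y":-18,"z":0,"rx":0,"ry":0,"rz":0,"grip":10},
])

```text
clock: 13.17
position: [0.5837, 0.0725, 0.2892]
orientation: [-89.8, -0.1, 131.8]
ft_force: [0.5, 1.0, -0.8]
finger_gap: 0.0213
```

>>> servo_tool([
  {"x":0,"y":0,"z":0,"rx":0,"ry":0,"rz":0,"grip":10},
  {"x":0,"y":0,"z":0,"rx":0,"ry":0,"rz":0,"grip":10},
  {"x":0,"y":0,"z":-10,"rx":0,"ry":0,"rz":0,"grip":10},
  {"x":0,"y":0,"z":-14,"rx":0,"ry":0,"rz":0,"grip":10},
  {"x":0,"y":0,"z":-16,"rx":0,"ry":0,"rz":0,"grip":10},
  {"x":0,"y":0,"z":-16,"rx":0,"ry":0,"rz":0,"grip":10},
  {"x":0,"y":0,"z":-12,"rx":0,"ry":0,"rz":0,"grip":10},
  {"x":0,"y":0,"z":0,"rx":0,"ry":0,"rz":0,"grip":10},
])

```text
clock: 13.83
position: [0.5808, 0.0765, 0.2197]
orientation: [-89.7, -0.2, 132.0]
ft_force: [0.0, 0.3, -0.8]
finger_gap: 0.0209
```

>>> servo_tool([
  {"x":0,"y":0,"z":0,"rx":0,"ry":0,"rz":0,"grip":10},
  {"x":0,"y":0,"z":0,"rx":0,"ry":0,"rz":0,"grip":10},
  {"x":0,"y":0,"z":0,"rx":0,"ry":0,"rz":0,"grip":10},
  {"x":0,"y":0,"z":0,"rx":0,"ry":0,"rz":0,"grip":10},
  {"x":0,"y":0,"z":0,"rx":0,"ry":0,"rz":0,"grip":10},
  {"x":0,"y":0,"z":0,"rx":0,"ry":0,"rz":0,"grip":10},
  {"x":0,"y":0,"z":0,"rx":0,"ry":0,"rz":0,"grip":10},
  {"x":0,"y":0,"z":0,"rx":0,"ry":0,"rz":0,"grip":10},
])

```text
clock: 14.5
position: [0.5831, 0.0755, 0.2233]
orientation: [-90.0, 0.0, 131.9]
ft_force: [-0.0, 0.3, -0.3]
finger_gap: 0.0211
```

>>> servo_tool([
  {"x":1,"y":0.5,"z":-8,"rx":0,"ry":0,"rz":0,"grip":10},
  {"x":0,"y":0,"z":-8,"rx":0,"ry":0,"rz":0,"grip":10},
  {"x":0,"y":0,"z":-8,"rx":0,"ry":0,"rz":0,"grip":10},
  {"x":0,"y":0,"z":-8,"rx":0,"ry":0,"rz":0,"grip":10},
  {"x":0,"y":0,"z":-8,"rx":0,"ry":0,"rz":0,"grip":10},
  {"x":0,"y":0,"z":-8,"rx":0,"ry":0,"rz":0,"grip":10},
  {"x":0,"y":0,"z":-4,"rx":0,"ry":0,"rz":0,"grip":10},
  {"x":0,"y":0,"z":0,"rx":0,"ry":0,"rz":0,"grip":10},
])

```text
clock: 15.17
position: [0.5835, 0.0759, 0.1698]
orientation: [-89.9, -0.1, 131.9]
ft_force: [0.2, -0.3, -0.5]
finger_gap: 0.0212
```

>>> servo_tool([
  {"x":0,"y":0,"z":-7,"rx":0,"ry":0,"rz":0,"grip":10},
  {"x":0,"y":0,"z":-7,"rx":0,"ry":0,"rz":0,"grip":10},
  {"x":0,"y":0,"z":-7,"rx":0,"ry":0,"rz":0,"grip":10},
  {"x":0,"y":0,"z":-7,"rx":0,"ry":0,"rz":0,"grip":10},
  {"x":0,"y":0,"z":-7,"rx":0,"ry":0,"rz":0,"grip":10},
  {"x":0,"y":0,"z":-5,"rx":0,"ry":0,"rz":0,"grip":10},
  {"x":0,"y":0,"z":0,"rx":0,"ry":0,"rz":0,"grip":10},
  {"x":0,"y":0,"z":0,"rx":0,"ry":0,"rz":0,"grip":10},
])

```text
clock: 15.83
position: [0.584, 0.076, 0.131]
orientation: [-90.0, -0.0, 131.9]
ft_force: [0.1, 0.0, -0.1]
finger_gap: 0.0211
```

>>> servo_tool([
  {"x":0,"y":0,"z":-4,"rx":0,"ry":0,"rz":0,"grip":10},
  {"x":0,"y":0,"z":-3,"rx":0,"ry":0,"rz":0,"grip":10},
  {"x":0,"y":0,"z":-2,"rx":0,"ry":0,"rz":0,"grip":10},
  {"x":0,"y":0,"z":0,"rx":0,"ry":0,"rz":0,"grip":10},
  {"x":0,"y":0,"z":0,"rx":0,"ry":0,"rz":0,"grip":24},
  {"x":0,"y":0,"z":0,"rx":0,"ry":0,"rz":0,"grip":30},
  {"x":0,"y":0,"z":0,"rx":0,"ry":0,"rz":0,"grip":34},
  {"x":0,"y":0,"z":0,"rx":0,"ry":0,"rz":0,"grip":34},
])

```text
clock: 16.5
position: [0.5842, 0.0761, 0.1225]
orientation: [-90.0, 0.0, 131.9]
ft_force: [-0.7, -0.8, 0.0]
finger_gap: 0.0338
```

>>> servo_tool([
  {"x":0,"y":0,"z":8,"rx":0,"ry":0,"rz":0,"grip":34},
  {"x":0,"y":0,"z":12,"rx":0,"ry":0,"rz":0,"grip":34},
  {"x":0,"y":0,"z":15,"rx":0,"ry":0,"rz":0,"grip":34},
  {"x":0,"y":0,"z":20,"rx":0,"ry":0,"rz":0,"grip":34},
  {"x":0,"y":0,"z":25,"rx":0,"ry":0,"rz":0,"grip":34},
  {"x":0,"y":0,"z":25,"rx":0,"ry":0,"rz":0,"grip":40},
  {"x":0,"y":0,"z":0,"rx":0,"ry":0,"rz":0,"grip":50},
  {"x":0,"y":0,"z":0,"rx":0,"ry":0,"rz":0,"grip":50},
])

```text
clock: 17.17
position: [0.5851, 0.0763, 0.2299]
orientation: [-90.2, 0.1, 131.9]
ft_force: [0.3, 0.5, -0.3]
finger_gap: 0.0502
```

>>> servo_tool([
  {"x":-4,"y":14,"z":0,"rx":0,"ry":0,"rz":5,"grip":50},
  {"x":-8,"y":30,"z":0,"rx":0,"ry":0,"rz":5,"grip":50},
  {"x":-9,"y":35,"z":0,"rx":0,"ry":0,"rz":5,"grip":50},
  {"x":-9,"y":35,"z":0,"rx":0,"ry":0,"rz":5,"grip":50},
  {"x":-9,"y":35,"z":0,"rx":0,"ry":0,"rz":5,"grip":50},
  {"x":-7,"y":30,"z":0,"rx":0,"ry":0,"rz":5,"grip":50},
  {"x":-5,"y":20,"z":0,"rx":0,"ry":0,"rz":4,"grip":50},
  {"x":-2,"y":8,"z":0,"rx":0,"ry":0,"rz":2,"grip":50},
])

```text
clock: 17.83
position: [0.5297, 0.2857, 0.2262]
orientation: [-89.9, -0.1, 168.3]
ft_force: [-0.4, -0.3, -0.2]
finger_gap: 0.0497
```

>>> servo_tool([
  {"x":0,"y":0,"z":0,"rx":0,"ry":0,"rz":0,"grip":50},
  {"x":0,"y":0,"z":0,"rx":0,"ry":0,"rz":0,"grip":50},
  {"x":0,"y":0,"z":-10,"rx":0,"ry":0,"rz":0,"grip":50},
  {"x":0,"y":0,"z":-15,"rx":0,"ry":0,"rz":0,"grip":50},
  {"x":0,"y":0,"z":-15,"rx":0,"ry":0,"rz":0,"grip":50},
  {"x":0,"y":0,"z":0,"rx":0,"ry":0,"rz":0,"grip":50},
  {"x":0,"y":0,"z":0,"rx":0,"ry":0,"rz":0,"grip":50},
  {"x":0,"y":0,"z":0,"rx":0,"ry":0,"rz":0,"grip":50},
])

```text
clock: 18.5
position: [0.5317, 0.2824, 0.188]
orientation: [-90.0, 0.1, 167.8]
ft_force: [-0.7, -0.8, 2.0]
finger_gap: 0.0499
```

```bash
python3 - <<'E'
from m import *
tops()
f,P=potview()
E
```

```text
top 591.7 142.8 7.5 292
top 531.5 284.2 11.6 728
[0.5318 0.2827 0.1884]
top high [ 50. -11.] z 162.0 41
top high [27. 46.] z 160.0 40
top high [ 17. -22.] z 156.0 74
top high [  2. -52.] z 164.0 31
top high [-5. 27.] z 155.0 76
top high [-39.  34.] z 161.0 33
top high [-48. -21.] z 164.0 29
```

>>> servo_tool([
  {"x":0,"y":1.5,"z":-15,"rx":0,"ry":0,"rz":0,"grip":50},
  {"x":0,"y":0,"z":-16,"rx":0,"ry":0,"rz":0,"grip":50},
  {"x":0,"y":0,"z":-16,"rx":0,"ry":0,"rz":0,"grip":50},
  {"x":0,"y":0,"z":-16,"rx":0,"ry":0,"rz":0,"grip":50},
  {"x":0,"y":0,"z":-13,"rx":0,"ry":0,"rz":0,"grip":50},
  {"x":0,"y":0,"z":0,"rx":0,"ry":0,"rz":0,"grip":50},
  {"x":0,"y":0,"z":0,"rx":0,"ry":0,"rz":0,"grip":44},
  {"x":0,"y":0,"z":0,"rx":0,"ry":0,"rz":0,"grip":38},
])

```text
clock: 19.27
position: [0.5319, 0.285, 0.1128]
orientation: [-90.1, 0.1, 167.9]
ft_force: [0.0, 0.4, 1.5]
finger_gap: 0.038
```

>>> servo_tool([
  {"x":0,"y":0,"z":0,"rx":0,"ry":0,"rz":0,"grip":34},
  {"x":0,"y":0,"z":0,"rx":0,"ry":0,"rz":0,"grip":31},
  {"x":0,"y":0,"z":0,"rx":0,"ry":0,"rz":0,"grip":28},
  {"x":0,"y":0,"z":0,"rx":0,"ry":0,"rz":0,"grip":26},
  {"x":0,"y":0,"z":0,"rx":0,"ry":0,"rz":0,"grip":24},
  {"x":0,"y":0,"z":0,"rx":0,"ry":0,"rz":0,"grip":20},
  {"x":0,"y":0,"z":0,"rx":0,"ry":0,"rz":0,"grip":10},
  {"x":0,"y":0,"z":0,"rx":0,"ry":0,"rz":0,"grip":10},
])

```text
clock: 19.93
position: [0.5313, 0.2847, 0.1116]
orientation: [-90.0, 0.0, 167.9]
ft_force: [-0.5, -0.5, 2.8]
finger_gap: 0.021
```

>>> servo_tool([
  {"x":0,"y":0,"z":10,"rx":0,"ry":0,"rz":0,"grip":10},
  {"x":0,"y":0,"z":20,"rx":0,"ry":0,"rz":0,"grip":10},
  {"x":0,"y":0,"z":30,"rx":0,"ry":0,"rz":0,"grip":10},
  {"x":0,"y":0,"z":30,"rx":0,"ry":0,"rz":0,"grip":10},
  {"x":0,"y":0,"z":30,"rx":0,"ry":0,"rz":0,"grip":10},
  {"x":0,"y":0,"z":30,"rx":0,"ry":0,"rz":0,"grip":10},
  {"x":0,"y":0,"z":20,"rx":0,"ry":0,"rz":0,"grip":10},
  {"x":0,"y":0,"z":10,"rx":0,"ry":0,"rz":0,"grip":10},
])

```text
clock: 20.6
position: [0.5319, 0.2847, 0.2957]
orientation: [-90.2, 0.2, 167.9]
ft_force: [0.1, 0.4, -1.3]
finger_gap: 0.0211
```

```bash
python3 - <<'E'
from m import *
held("scene")
E
```

```text
held scene [(-0.095, [-0.1, -1.7], 21, 71), (-0.065, [-0.2, -2.4], 21, 84), (-0.037500000000000006, [-0.1, -2.1], 21, 74)] lowest rel -303.0 tcp [0.5322 0.2848 0.2964]
```

>>> servo_tool([
  {"x":1,"y":-15,"z":0,"rx":0,"ry":0,"rz":0,"grip":10},
  {"x":1,"y":-28,"z":0,"rx":0,"ry":0,"rz":0,"grip":10},
  {"x":1,"y":-34,"z":0,"rx":0,"ry":0,"rz":0,"grip":10},
  {"x":1,"y":-34,"z":0,"rx":0,"ry":0,"rz":0,"grip":10},
  {"x":1,"y":-34,"z":0,"rx":0,"ry":0,"rz":0,"grip":10},
  {"x":0.5,"y":-22,"z":0,"rx":0,"ry":0,"rz":0,"grip":10},
  {"x":0,"y":-12,"z":0,"rx":0,"ry":0,"rz":0,"grip":10},
  {"x":0,"y":-4,"z":0,"rx":0,"ry":0,"rz":0,"grip":10},
])

```text
clock: 21.32
position: [0.5361, 0.0994, 0.2909]
orientation: [-90.0, -0.0, 167.8]
ft_force: [-0.0, 0.2, 0.2]
finger_gap: 0.021
```

>>> servo_tool([
  {"x":0,"y":0,"z":0,"rx":0,"ry":0,"rz":0,"grip":10},
  {"x":0,"y":0,"z":0,"rx":0,"ry":0,"rz":0,"grip":10},
  {"x":0,"y":0,"z":-10,"rx":0,"ry":0,"rz":0,"grip":10},
  {"x":0,"y":0,"z":-14,"rx":0,"ry":0,"rz":0,"grip":10},
  {"x":0,"y":0,"z":-16,"rx":0,"ry":0,"rz":0,"grip":10},
  {"x":0,"y":0,"z":-16,"rx":0,"ry":0,"rz":0,"grip":10},
  {"x":0,"y":0,"z":-12,"rx":0,"ry":0,"rz":0,"grip":10},
  {"x":0,"y":0,"z":0,"rx":0,"ry":0,"rz":0,"grip":10},
])

```text
clock: 21.98
position: [0.5348, 0.1024, 0.2193]
orientation: [-89.8, -0.3, 168.0]
ft_force: [-0.3, -0.1, -0.3]
finger_gap: 0.0212
```

>>> servo_tool([
  {"x":0,"y":0,"z":0,"rx":0,"ry":0,"rz":0,"grip":10},
  {"x":0,"y":0,"z":0,"rx":0,"ry":0,"rz":0,"grip":10},
  {"x":0,"y":0,"z":0,"rx":0,"ry":0,"rz":0,"grip":10},
  {"x":0,"y":0,"z":0,"rx":0,"ry":0,"rz":0,"grip":10},
  {"x":0,"y":0,"z":0,"rx":0,"ry":0,"rz":0,"grip":10},
  {"x":0,"y":0,"z":0,"rx":0,"ry":0,"rz":0,"grip":10},
  {"x":0,"y":0,"z":0,"rx":0,"ry":0,"rz":0,"grip":10},
  {"x":0,"y":0,"z":0,"rx":0,"ry":0,"rz":0,"grip":10},
])

```text
clock: 22.65
position: [0.5367, 0.1016, 0.2234]
orientation: [-90.0, 0.0, 167.9]
ft_force: [0.7, 0.9, -0.9]
finger_gap: 0.021
```

>>> servo_tool([
  {"x":1,"y":0,"z":-8,"rx":0,"ry":0,"rz":0,"grip":10},
  {"x":0,"y":0,"z":-8,"rx":0,"ry":0,"rz":0,"grip":10},
  {"x":0,"y":0,"z":-8,"rx":0,"ry":0,"rz":0,"grip":10},
  {"x":0,"y":0,"z":-8,"rx":0,"ry":0,"rz":0,"grip":10},
  {"x":0,"y":0,"z":-8,"rx":0,"ry":0,"rz":0,"grip":10},
  {"x":0,"y":0,"z":-8,"rx":0,"ry":0,"rz":0,"grip":10},
  {"x":0,"y":0,"z":-4,"rx":0,"ry":0,"rz":0,"grip":10},
  {"x":0,"y":0,"z":0,"rx":0,"ry":0,"rz":0,"grip":10},
])

```text
clock: 23.32
position: [0.5369, 0.1014, 0.1699]
orientation: [-89.9, -0.1, 167.9]
ft_force: [-0.2, 0.8, -0.5]
finger_gap: 0.0212
```

>>> servo_tool([
  {"x":0,"y":0,"z":-7,"rx":0,"ry":0,"rz":0,"grip":10},
  {"x":0,"y":0,"z":-7,"rx":0,"ry":0,"rz":0,"grip":10},
  {"x":0,"y":0,"z":-7,"rx":0,"ry":0,"rz":0,"grip":10},
  {"x":0,"y":0,"z":-7,"rx":0,"ry":0,"rz":0,"grip":10},
  {"x":0,"y":0,"z":-7,"rx":0,"ry":0,"rz":0,"grip":10},
  {"x":0,"y":0,"z":-5,"rx":0,"ry":0,"rz":0,"grip":10},
  {"x":0,"y":0,"z":0,"rx":0,"ry":0,"rz":0,"grip":10},
  {"x":0,"y":0,"z":0,"rx":0,"ry":0,"rz":0,"grip":10},
])

```text
clock: 23.98
position: [0.5375, 0.1015, 0.131]
orientation: [-90.0, -0.0, 167.9]
ft_force: [0.1, -1.2, -0.6]
finger_gap: 0.0212
```

>>> servo_tool([
  {"x":0,"y":0,"z":-4,"rx":0,"ry":0,"rz":0,"grip":10},
  {"x":0,"y":0,"z":-3,"rx":0,"ry":0,"rz":0,"grip":10},
  {"x":0,"y":0,"z":-2,"rx":0,"ry":0,"rz":0,"grip":10},
  {"x":0,"y":0,"z":0,"rx":0,"ry":0,"rz":0,"grip":10},
  {"x":0,"y":0,"z":0,"rx":0,"ry":0,"rz":0,"grip":24},
  {"x":0,"y":0,"z":0,"rx":0,"ry":0,"rz":0,"grip":30},
  {"x":0,"y":0,"z":0,"rx":0,"ry":0,"rz":0,"grip":34},
  {"x":0,"y":0,"z":0,"rx":0,"ry":0,"rz":0,"grip":34},
])

```text
clock: 24.65
position: [0.5377, 0.1016, 0.1225]
orientation: [-90.0, 0.0, 167.9]
ft_force: [0.5, -0.6, 1.0]
finger_gap: 0.0341
```

>>> servo_tool([
  {"x":0,"y":0,"z":8,"rx":0,"ry":0,"rz":0,"grip":34},
  {"x":0,"y":0,"z":12,"rx":0,"ry":0,"rz":0,"grip":34},
  {"x":0,"y":0,"z":15,"rx":0,"ry":0,"rz":0,"grip":34},
  {"x":0,"y":0,"z":20,"rx":0,"ry":0,"rz":0,"grip":34},
  {"x":0,"y":0,"z":25,"rx":0,"ry":0,"rz":0,"grip":34},
  {"x":0,"y":0,"z":25,"rx":0,"ry":0,"rz":0,"grip":40},
  {"x":0,"y":0,"z":0,"rx":0,"ry":0,"rz":0,"grip":50},
  {"x":0,"y":20,"z":0,"rx":0,"ry":0,"rz":0,"grip":50},
])

```text
clock: 25.32
position: [0.5387, 0.1201, 0.2304]
orientation: [-90.1, 0.3, 167.8]
ft_force: [-0.6, 0.5, -0.2]
finger_gap: 0.05
```

>>> servo_tool([
  {"x":2,"y":36,"z":0,"rx":0,"ry":0,"rz":5,"grip":50},
  {"x":2,"y":38,"z":0,"rx":0,"ry":0,"rz":5,"grip":50},
  {"x":2,"y":38,"z":0,"rx":0,"ry":0,"rz":5,"grip":50},
  {"x":2,"y":38,"z":0,"rx":0,"ry":0,"rz":5,"grip":50},
  {"x":2,"y":38,"z":0,"rx":0,"ry":0,"rz":5,"grip":50},
  {"x":2,"y":38,"z":0,"rx":0,"ry":0,"rz":5,"grip":50},
  {"x":2,"y":29,"z":0,"rx":0,"ry":0,"rz":5,"grip":50},
  {"x":1,"y":14,"z":0,"rx":0,"ry":0,"rz":1,"grip":50},
])

```text
clock: 25.98
position: [0.5519, 0.3941, 0.2265]
orientation: [-90.0, -0.0, -155.7]
ft_force: [-1.2, -0.1, -0.8]
finger_gap: 0.0499
```

>>> servo_tool([
  {"x":0,"y":0,"z":0,"rx":0,"ry":0,"rz":0,"grip":50},
  {"x":0,"y":0,"z":0,"rx":0,"ry":0,"rz":0,"grip":50},
  {"x":0,"y":0,"z":-10,"rx":0,"ry":0,"rz":0,"grip":50},
  {"x":0,"y":0,"z":-15,"rx":0,"ry":0,"rz":0,"grip":50},
  {"x":0,"y":0,"z":-15,"rx":0,"ry":0,"rz":0,"grip":50},
  {"x":0,"y":0,"z":0,"rx":0,"ry":0,"rz":0,"grip":50},
  {"x":0,"y":0,"z":0,"rx":0,"ry":0,"rz":0,"grip":50},
  {"x":0,"y":0,"z":0,"rx":0,"ry":0,"rz":0,"grip":50},
])

```text
clock: 26.65
position: [0.5532, 0.3899, 0.1885]
orientation: [-90.0, 0.1, -156.1]
ft_force: [-0.3, 0.4, 0.8]
finger_gap: 0.0497
```

```bash
python3 - <<'E'
from m import *
tops()
f,P=potview()
E
```

```text
top 554.8 391.5 11.7 725
[0.5533 0.3903 0.1888]
top high [ 50. -11.] z 162.0 40
top high [27. 46.] z 165.0 39
top high [ 17. -22.] z 155.0 73
top high [  2. -52.] z 165.0 30
top high [-6. 25.] z 154.0 73
top high [-32.   2.] z 154.0 68
top high [-37.  35.] z 164.0 29
top high [-49. -26.] z 164.0 30
```

Three markers are in. Now marker D.

>>> servo_tool([
  {"x":1,"y":1,"z":-15,"rx":0,"ry":0,"rz":0,"grip":50},
  {"x":0,"y":0,"z":-16,"rx":0,"ry":0,"rz":0,"grip":50},
  {"x":0,"y":0,"z":-16,"rx":0,"ry":0,"rz":0,"grip":50},
  {"x":0,"y":0,"z":-16,"rx":0,"ry":0,"rz":0,"grip":50},
  {"x":0,"y":0,"z":-13,"rx":0,"ry":0,"rz":0,"grip":50},
  {"x":0,"y":0,"z":0,"rx":0,"ry":0,"rz":0,"grip":50},
  {"x":0,"y":0,"z":0,"rx":0,"ry":0,"rz":0,"grip":44},
  {"x":0,"y":0,"z":0,"rx":0,"ry":0,"rz":0,"grip":38},
])

```text
clock: 27.42
position: [0.5544, 0.392, 0.113]
orientation: [-90.0, 0.1, -156.1]
ft_force: [0.2, -0.0, 0.8]
finger_gap: 0.038
```

>>> servo_tool([
  {"x":0,"y":0,"z":0,"rx":0,"ry":0,"rz":0,"grip":34},
  {"x":0,"y":0,"z":0,"rx":0,"ry":0,"rz":0,"grip":31},
  {"x":0,"y":0,"z":0,"rx":0,"ry":0,"rz":0,"grip":28},
  {"x":0,"y":0,"z":0,"rx":0,"ry":0,"rz":0,"grip":26},
  {"x":0,"y":0,"z":0,"rx":0,"ry":0,"rz":0,"grip":24},
  {"x":0,"y":0,"z":0,"rx":0,"ry":0,"rz":0,"grip":20},
  {"x":0,"y":0,"z":0,"rx":0,"ry":0,"rz":0,"grip":10},
  {"x":0,"y":0,"z":0,"rx":0,"ry":0,"rz":0,"grip":10},
])

```text
clock: 28.08
position: [0.5538, 0.3917, 0.1116]
orientation: [-90.0, 0.0, -156.1]
ft_force: [0.2, -0.6, 0.7]
finger_gap: 0.021
```

>>> servo_tool([
  {"x":0,"y":0,"z":10,"rx":0,"ry":0,"rz":0,"grip":10},
  {"x":0,"y":0,"z":20,"rx":0,"ry":0,"rz":0,"grip":10},
  {"x":0,"y":0,"z":30,"rx":0,"ry":0,"rz":0,"grip":10},
  {"x":0,"y":0,"z":30,"rx":0,"ry":0,"rz":0,"grip":10},
  {"x":0,"y":0,"z":30,"rx":0,"ry":0,"rz":0,"grip":10},
  {"x":0,"y":0,"z":30,"rx":0,"ry":0,"rz":0,"grip":10},
  {"x":0,"y":0,"z":20,"rx":0,"ry":0,"rz":0,"grip":10},
  {"x":0,"y":0,"z":10,"rx":0,"ry":0,"rz":0,"grip":10},
])

```text
clock: 28.75
position: [0.5543, 0.3917, 0.296]
orientation: [-90.1, 0.3, -156.1]
ft_force: [0.1, 0.3, -0.7]
finger_gap: 0.0209
```

```bash
python3 - <<'E'
from m import *
held("scene")
E
```

```text
held scene [(-0.095, [-0.1, -2.0], 21, 72), (-0.065, [-0.1, -2.2], 21, 85), (-0.037500000000000006, [-0.2, -1.8], 21, 76)] lowest rel -302.0 tcp [0.5546 0.3917 0.2966]
```

>>> servo_tool([
  {"x":2,"y":-14,"z":0,"rx":0,"ry":0,"rz":0,"grip":10},
  {"x":4,"y":-28,"z":0,"rx":0,"ry":0,"rz":0,"grip":10},
  {"x":5,"y":-36,"z":0,"rx":0,"ry":0,"rz":0,"grip":10},
  {"x":5,"y":-37,"z":0,"rx":0,"ry":0,"rz":0,"grip":10},
  {"x":5,"y":-37,"z":0,"rx":0,"ry":0,"rz":0,"grip":10},
  {"x":5,"y":-37,"z":0,"rx":0,"ry":0,"rz":0,"grip":10},
  {"x":4,"y":-37,"z":0,"rx":0,"ry":0,"rz":0,"grip":10},
  {"x":3,"y":-28,"z":0,"rx":0,"ry":0,"rz":0,"grip":10},
])

```text
clock: 29.47
position: [0.5862, 0.1347, 0.2913]
orientation: [-90.0, -0.0, -156.1]
ft_force: [0.7, -0.1, -0.4]
finger_gap: 0.0211
```

>>> servo_tool([
  {"x":2,"y":-19,"z":0,"rx":0,"ry":0,"rz":0,"grip":10},
  {"x":1.5,"y":-10,"z":0,"rx":0,"ry":0,"rz":0,"grip":10},
  {"x":0,"y":0,"z":0,"rx":0,"ry":0,"rz":0,"grip":10},
  {"x":0,"y":0,"z":-15,"rx":0,"ry":0,"rz":0,"grip":10},
  {"x":0,"y":0,"z":-20,"rx":0,"ry":0,"rz":0,"grip":10},
  {"x":0,"y":0,"z":-20,"rx":0,"ry":0,"rz":0,"grip":10},
  {"x":0,"y":0,"z":-12,"rx":0,"ry":0,"rz":0,"grip":10},
  {"x":0,"y":0,"z":0,"rx":0,"ry":0,"rz":0,"grip":10},
])

```text
clock: 30.13
position: [0.5882, 0.1096, 0.2206]
orientation: [-90.1, -0.4, -156.0]
ft_force: [-0.3, 0.4, -0.9]
finger_gap: 0.0209
```

>>> servo_tool([
  {"x":0,"y":0,"z":0,"rx":0,"ry":0,"rz":0,"grip":10},
  {"x":0,"y":0,"z":0,"rx":0,"ry":0,"rz":0,"grip":10},
  {"x":0,"y":0,"z":0,"rx":0,"ry":0,"rz":0,"grip":10},
  {"x":0,"y":0,"z":0,"rx":0,"ry":0,"rz":0,"grip":10},
  {"x":0,"y":0,"z":0,"rx":0,"ry":0,"rz":0,"grip":10},
  {"x":0,"y":0,"z":0,"rx":0,"ry":0,"rz":0,"grip":10},
  {"x":0,"y":0,"z":0,"rx":0,"ry":0,"rz":0,"grip":10},
  {"x":0,"y":0,"z":0,"rx":0,"ry":0,"rz":0,"grip":10},
])

```text
clock: 30.8
position: [0.5901, 0.1085, 0.2244]
orientation: [-90.0, 0.0, -156.1]
ft_force: [0.6, -0.4, 0.0]
finger_gap: 0.021
```

>>> servo_tool([
  {"x":0.5,"y":0,"z":-8,"rx":0,"ry":0,"rz":0,"grip":10},
  {"x":0,"y":0,"z":-8,"rx":0,"ry":0,"rz":0,"grip":10},
  {"x":0,"y":0,"z":-8,"rx":0,"ry":0,"rz":0,"grip":10},
  {"x":0,"y":0,"z":-8,"rx":0,"ry":0,"rz":0,"grip":10},
  {"x":0,"y":0,"z":-8,"rx":0,"ry":0,"rz":0,"grip":10},
  {"x":0,"y":0,"z":-8,"rx":0,"ry":0,"rz":0,"grip":10},
  {"x":0,"y":0,"z":-4,"rx":0,"ry":0,"rz":0,"grip":10},
  {"x":0,"y":0,"z":0,"rx":0,"ry":0,"rz":0,"grip":10},
])

```text
clock: 31.47
position: [0.59, 0.1084, 0.1708]
orientation: [-90.0, -0.1, -156.1]
ft_force: [0.0, -1.0, -0.4]
finger_gap: 0.0214
```

>>> servo_tool([
  {"x":0,"y":0,"z":-7,"rx":0,"ry":0,"rz":0,"grip":10},
  {"x":0,"y":0,"z":-7,"rx":0,"ry":0,"rz":0,"grip":10},
  {"x":0,"y":0,"z":-7,"rx":0,"ry":0,"rz":0,"grip":10},
  {"x":0,"y":0,"z":-7,"rx":0,"ry":0,"rz":0,"grip":10},
  {"x":0,"y":0,"z":-7,"rx":0,"ry":0,"rz":0,"grip":10},
  {"x":0,"y":0,"z":-5,"rx":0,"ry":0,"rz":0,"grip":10},
  {"x":0,"y":0,"z":-1,"rx":0,"ry":0,"rz":0,"grip":10},
  {"x":0,"y":0,"z":0,"rx":0,"ry":0,"rz":0,"grip":10},
])

```text
clock: 32.13
position: [0.5904, 0.1084, 0.1308]
orientation: [-90.0, -0.1, -156.1]
ft_force: [-0.4, -0.2, -0.5]
finger_gap: 0.021
```

>>> servo_tool([
  {"x":0,"y":0,"z":-4,"rx":0,"ry":0,"rz":0,"grip":10},
  {"x":0,"y":0,"z":-3,"rx":0,"ry":0,"rz":0,"grip":10},
  {"x":0,"y":0,"z":-2,"rx":0,"ry":0,"rz":0,"grip":10},
  {"x":0,"y":0,"z":0,"rx":0,"ry":0,"rz":0,"grip":10},
  {"x":0,"y":0,"z":0,"rx":0,"ry":0,"rz":0,"grip":24},
  {"x":0,"y":0,"z":0,"rx":0,"ry":0,"rz":0,"grip":30},
  {"x":0,"y":0,"z":0,"rx":0,"ry":0,"rz":0,"grip":34},
  {"x":0,"y":0,"z":0,"rx":0,"ry":0,"rz":0,"grip":34},
])

```text
clock: 32.8
position: [0.5907, 0.1086, 0.1225]
orientation: [-90.0, 0.0, -156.1]
ft_force: [-0.2, 0.9, -0.7]
finger_gap: 0.0338
```

>>> servo_tool([
  {"x":0,"y":0,"z":8,"rx":0,"ry":0,"rz":0,"grip":34},
  {"x":0,"y":0,"z":12,"rx":0,"ry":0,"rz":0,"grip":34},
  {"x":0,"y":0,"z":15,"rx":0,"ry":0,"rz":0,"grip":34},
  {"x":0,"y":0,"z":20,"rx":0,"ry":0,"rz":0,"grip":34},
  {"x":0,"y":0,"z":25,"rx":0,"ry":0,"rz":0,"grip":34},
  {"x":0,"y":0,"z":25,"rx":0,"ry":0,"rz":0,"grip":40},
  {"x":-8,"y":-10,"z":0,"rx":0,"ry":0,"rz":0,"grip":60},
  {"x":-16,"y":-22,"z":0,"rx":0,"ry":0,"rz":0,"grip":75},
])

```text
clock: 33.47
position: [0.5681, 0.078, 0.2291]
orientation: [-90.0, 0.2, -156.0]
ft_force: [-0.4, 0.9, -0.4]
finger_gap: 0.0627
```

>>> servo_tool([
  {"x":-20,"y":-27,"z":0,"rx":0,"ry":0,"rz":-5,"grip":75},
  {"x":-20,"y":-27,"z":0,"rx":0,"ry":0,"rz":-5,"grip":75},
  {"x":-20,"y":-27,"z":0,"rx":0,"ry":0,"rz":-5,"grip":75},
  {"x":-18,"y":-25,"z":0,"rx":0,"ry":0,"rz":-5,"grip":75},
  {"x":-14,"y":-20,"z":-20,"rx":0,"ry":0,"rz":-5,"grip":75},
  {"x":-10,"y":-13,"z":-20,"rx":0,"ry":0,"rz":-5,"grip":75},
  {"x":0,"y":0,"z":-20,"rx":0,"ry":0,"rz":-5,"grip":75},
  {"x":0,"y":0,"z":-20,"rx":0,"ry":0,"rz":-4,"grip":75},
])

```text
clock: 34.13
position: [0.4643, -0.0633, 0.1478]
orientation: [-90.0, 0.1, 164.6]
ft_force: [-0.2, 0.3, -0.3]
finger_gap: 0.0752
```

>>> servo_tool([
  {"x":0,"y":0,"z":-20,"rx":0,"ry":0,"rz":0,"grip":75},
  {"x":0,"y":0,"z":-15,"rx":0,"ry":0,"rz":0,"grip":75},
  {"x":0,"y":0,"z":0,"rx":0,"ry":0,"rz":0,"grip":75},
  {"x":0,"y":0,"z":0,"rx":0,"ry":0,"rz":0,"grip":75},
  {"x":0,"y":0,"z":0,"rx":0,"ry":0,"rz":0,"grip":75},
  {"x":0,"y":0,"z":0,"rx":0,"ry":0,"rz":0,"grip":75},
  {"x":0,"y":0,"z":0,"rx":0,"ry":0,"rz":0,"grip":75},
  {"x":0,"y":0,"z":0,"rx":0,"ry":0,"rz":0,"grip":75},
])

```text
clock: 34.8
position: [0.4651, -0.0624, 0.1131]
orientation: [-90.0, 0.1, 164.9]
ft_force: [0.9, -0.2, -0.7]
finger_gap: 0.0753
```

```bash
python3 - <<'E'
from m import *
f,P=potview()
cv2.imwrite("pics/t4.png",cv2.resize(f["color"][130:280,100:460,::-1],(800,333),interpolation=cv2.INTER_CUBIC))
blocks(P,f["color"],"top")
g=grab("wrist"); blocks(cloud(g),g["color"],"wrist"); print(robot.observe()["position"])
g=grab("scene"); blocks(cloud(g),g["color"],"scene")
E
```

```text
top high [ 50. -12.] z 165.0 39
top high [27. 46.] z 160.0 40
top high [25. 10.] z 158.0 73
top high [ 17. -22.] z 154.0 73
top high [  2. -52.] z 163.0 30
top high [-7. 28.] z 156.0 75
top high [-30.   4.] z 155.0 69
top high [-38.  35.] z 165.0 31
top high [-49. -26.] z 164.0 29
top blk/brown 441 -370 size 62 143 ang 33 z 28 643 16.0
top blk/brown 430 -234 size 62 43 ang 76 z 28 338 16.0
top blk/brown 412 -168 size 14 29 ang 43 z 28 44 16.0
wrist blk/brown 437 -205 size 6 43 ang 74 z 29 715 17.0
wrist blk/brown 430 -145 size 62 43 ang 71 z 29 4519 17.0
wrist blk/brown 464 -61 size 62 43 ang 75 z 29 3311 17.0
[ 0.46482862 -0.06239062  0.11268596]
scene blk/brown 465 -62 size 59 43 ang 75 z 28 312 17.0
scene blk/brown 430 -146 size 61 43 ang 67 z 28 217 17.0
scene blk/brown 430 -234 size 60 44 ang 75 z 28 350 17.0
scene blk/brown 461 -400 size 60 42 ang 89 z 29 429 17.0
```

View pics/t4.png

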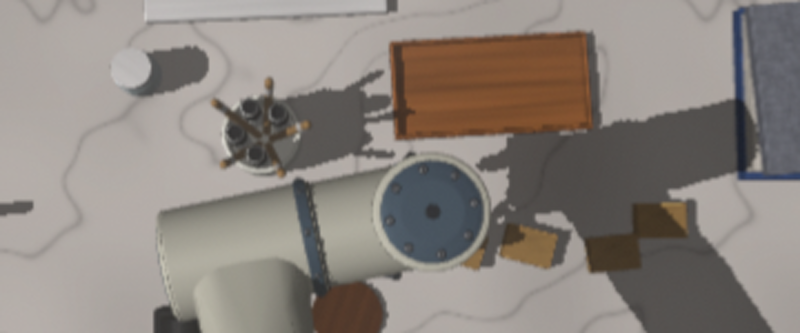

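All four markers stand in the pot (pixels 235–280, 105–155) with the pencils still in place. I'm above block 1.

>>> servo_tool([
  {"x":-0.5,"y":1,"z":-15,"rx":0,"ry":0,"rz":0,"grip":75},
  {"x":0,"y":0,"z":-20,"rx":0,"ry":0,"rz":0,"grip":75},
  {"x":0,"y":0,"z":-20,"rx":0,"ry":0,"rz":0,"grip":75},
  {"x":0,"y":0,"z":-20,"rx":0,"ry":0,"rz":0,"grip":75},
  {"x":0,"y":0,"z":-18,"rx":0,"ry":0,"rz":0,"grip":75},
  {"x":0,"y":0,"z":-10,"rx":0,"ry":0,"rz":0,"grip":75},
  {"x":0,"y":0,"z":-5,"rx":0,"ry":0,"rz":0,"grip":70},
  {"x":0,"y":0,"z":0,"rx":0,"ry":0,"rz":0,"grip":60},
], force=35)

```text
clock: 35.62
position: [0.4635, -0.0616, 0.0034]
orientation: [-89.9, -0.1, 164.9]
ft_force: [0.3, 0.1, 0.7]
finger_gap: 0.0607
```

>>> servo_tool([
  {"x":0,"y":0,"z":0,"rx":0,"ry":0,"rz":0,"grip":54},
  {"x":0,"y":0,"z":0,"rx":0,"ry":0,"rz":0,"grip":50},
  {"x":0,"y":0,"z":0,"rx":0,"ry":0,"rz":0,"grip":46},
  {"x":0,"y":0,"z":0,"rx":0,"ry":0,"rz":0,"grip":40},
  {"x":0,"y":0,"z":0,"rx":0,"ry":0,"rz":0,"grip":35},
  {"x":0,"y":0,"z":0,"rx":0,"ry":0,"rz":0,"grip":35},
  {"x":0,"y":0,"z":0,"rx":0,"ry":0,"rz":0,"grip":35},
  {"x":0,"y":0,"z":0,"rx":0,"ry":0,"rz":0,"grip":35},
])

```text
clock: 36.28
position: [0.4649, -0.0614, 0.0052]
orientation: [-90.0, 0.1, 164.9]
ft_force: [-1.3, 0.9, 7.2]
finger_gap: 0.0431
```

>>> servo_tool([
  {"x":0,"y":0,"z":10,"rx":0,"ry":0,"rz":0,"grip":35},
  {"x":0,"y":0,"z":15,"rx":0,"ry":0,"rz":0,"grip":35},
  {"x":0,"y":0,"z":20,"rx":0,"ry":0,"rz":0,"grip":35},
  {"x":0,"y":0,"z":20,"rx":0,"ry":0,"rz":0,"grip":35},
  {"x":0,"y":0,"z":15,"rx":0,"ry":0,"rz":0,"grip":35},
  {"x":0,"y":0,"z":10,"rx":0,"ry":0,"rz":0,"grip":35},
  {"x":0,"y":0,"z":0,"rx":0,"ry":0,"rz":0,"grip":35},
  {"x":0,"y":0,"z":0,"rx":0,"ry":0,"rz":0,"grip":35},
])

```text
clock: 36.95
position: [0.4641, -0.0613, 0.0942]
orientation: [-90.0, 0.0, 164.9]
ft_force: [-1.5, 0.4, -1.4]
finger_gap: 0.0438
```

>>> servo_tool([
  {"x":12,"y":-14,"z":0,"rx":0,"ry":0,"rz":2,"grip":35},
  {"x":22,"y":-26,"z":0,"rx":0,"ry":0,"rz":3,"grip":35},
  {"x":24,"y":-29,"z":0,"rx":0,"ry":0,"rz":3,"grip":35},
  {"x":25,"y":-29,"z":0,"rx":0,"ry":0,"rz":3,"grip":35},
  {"x":25,"y":-29,"z":0,"rx":0,"ry":0,"rz":3,"grip":35},
  {"x":25,"y":-29,"z":0,"rx":0,"ry":0,"rz":3,"grip":35},
  {"x":22,"y":-26,"z":0,"rx":0,"ry":0,"rz":1,"grip":35},
  {"x":12,"y":-15,"z":0,"rx":0,"ry":0,"rz":0,"grip":35},
])

```text
clock: 37.62
position: [0.6317, -0.2611, 0.0913]
orientation: [-90.0, -0.2, -177.1]
ft_force: [0.8, 0.3, -1.5]
finger_gap: 0.0431
```

>>> servo_tool([
  {"x":5,"y":-7,"z":0,"rx":0,"ry":0,"rz":0,"grip":35},
  {"x":0,"y":0,"z":0,"rx":0,"ry":0,"rz":0,"grip":35},
  {"x":0,"y":0,"z":-10,"rx":0,"ry":0,"rz":0,"grip":35},
  {"x":0,"y":0,"z":-14,"rx":0,"ry":0,"rz":0,"grip":35},
  {"x":0,"y":0,"z":-14,"rx":0,"ry":0,"rz":0,"grip":35},
  {"x":0,"y":0,"z":0,"rx":0,"ry":0,"rz":0,"grip":35},
  {"x":0,"y":0,"z":0,"rx":0,"ry":0,"rz":0,"grip":35},
  {"x":0,"y":0,"z":0,"rx":0,"ry":0,"rz":0,"grip":35},
])

```text
clock: 38.28
position: [0.6362, -0.2648, 0.0571]
orientation: [-90.0, 0.0, -177.0]
ft_force: [-1.0, 0.8, -0.2]
finger_gap: 0.0434
```

```bash
python3 - <<'E'
from m import *
o=robot.observe(); print(o["position"],o["orientation"])
g=grab("scene"); cv2.imwrite("pics/s5.png",cv2.resize(g["color"][210:384,90:322,::-1],(696,522),interpolation=cv2.INTER_CUBIC))
E
```

```text
[ 0.63616658 -0.26481668  0.05712144] [-8.99715110e+01  3.65024158e-02 -1.77024966e+02]
```

View pics/s5.png

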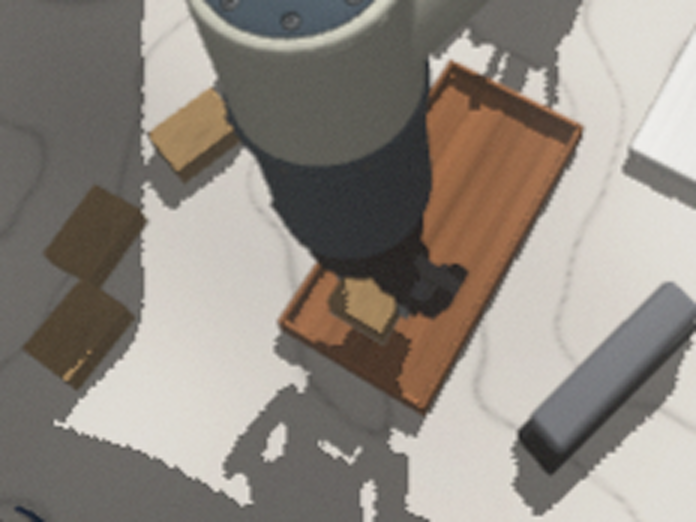

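The crop shows block 1 held squarely over the near end of the tray at (365,305).

>>> servo_tool([
  {"x":0,"y":0,"z":-12,"rx":0,"ry":0,"rz":0,"grip":35},
  {"x":0,"y":0,"z":-12,"rx":0,"ry":0,"rz":0,"grip":35},
  {"x":0,"y":0,"z":-10,"rx":0,"ry":0,"rz":0,"grip":35},
  {"x":0,"y":0,"z":-6,"rx":0,"ry":0,"rz":0,"grip":35},
  {"x":0,"y":0,"z":-4,"rx":0,"ry":0,"rz":0,"grip":35},
  {"x":0,"y":0,"z":-1,"rx":0,"ry":0,"rz":0,"grip":35},
  {"x":0,"y":0,"z":0,"rx":0,"ry":0,"rz":0,"grip":35},
  {"x":0,"y":0,"z":0,"rx":0,"ry":0,"rz":0,"grip":50},
])

```text
clock: 39.0
position: [0.6364, -0.2656, 0.0114]
orientation: [-90.0, 0.0, -177.1]
ft_force: [-0.3, 0.1, -0.2]
finger_gap: 0.0502
```

>>> servo_tool([
  {"x":0,"y":0,"z":0,"rx":0,"ry":0,"rz":0,"grip":60},
  {"x":0,"y":0,"z":0,"rx":0,"ry":0,"rz":0,"grip":60},
  {"x":0,"y":0,"z":10,"rx":0,"ry":0,"rz":0,"grip":60},
  {"x":0,"y":0,"z":20,"rx":0,"ry":0,"rz":0,"grip":60},
  {"x":0,"y":0,"z":30,"rx":0,"ry":0,"rz":0,"grip":60},
  {"x":0,"y":0,"z":30,"rx":0,"ry":0,"rz":0,"grip":75},
  {"x":-12,"y":7,"z":10,"rx":0,"ry":0,"rz":0,"grip":75},
  {"x":-24,"y":14,"z":0,"rx":0,"ry":0,"rz":-2,"grip":75},
])

```text
clock: 39.67
position: [0.6034, -0.2461, 0.1159]
orientation: [-89.8, 0.5, -179.1]
ft_force: [0.9, -0.0, -0.1]
finger_gap: 0.0748
```

>>> servo_tool([
  {"x":-30,"y":17,"z":0,"rx":0,"ry":0,"rz":-4,"grip":75},
  {"x":-30,"y":17,"z":0,"rx":0,"ry":0,"rz":-4,"grip":75},
  {"x":-30,"y":17,"z":0,"rx":0,"ry":0,"rz":-4,"grip":75},
  {"x":-30,"y":17,"z":0,"rx":0,"ry":0,"rz":-4,"grip":75},
  {"x":-28,"y":16,"z":0,"rx":0,"ry":0,"rz":-4,"grip":75},
  {"x":-16,"y":10,"z":0,"rx":0,"ry":0,"rz":0,"grip":75},
  {"x":-6,"y":4,"z":0,"rx":0,"ry":0,"rz":0,"grip":75},
  {"x":0,"y":0,"z":0,"rx":0,"ry":0,"rz":0,"grip":75},
])

```text
clock: 40.33
position: [0.4297, -0.1459, 0.1126]
orientation: [-90.0, 0.1, 161.0]
ft_force: [0.8, -0.4, 0.6]
finger_gap: 0.075
```

>>> servo_tool([
  {"x":0,"y":0,"z":0,"rx":0,"ry":0,"rz":0,"grip":75},
  {"x":0,"y":0,"z":0,"rx":0,"ry":0,"rz":0,"grip":75},
  {"x":0,"y":0,"z":0,"rx":0,"ry":0,"rz":0,"grip":75},
  {"x":0,"y":0,"z":0,"rx":0,"ry":0,"rz":0,"grip":75},
  {"x":0,"y":0,"z":0,"rx":0,"ry":0,"rz":0,"grip":75},
  {"x":0,"y":0,"z":0,"rx":0,"ry":0,"rz":0,"grip":75},
  {"x":0,"y":0,"z":0,"rx":0,"ry":0,"rz":0,"grip":75},
  {"x":0,"y":0,"z":0,"rx":0,"ry":0,"rz":0,"grip":75},
])

```text
clock: 41.0
position: [0.4302, -0.1465, 0.1112]
orientation: [-90.0, -0.0, 160.9]
ft_force: [-0.2, -0.6, 1.3]
finger_gap: 0.0751
```

```bash
python3 - <<'E'
from m import *
for n in("wrist","scene","top"):
    g=grab(n); blocks(cloud(g),g["color"],n)
o=robot.observe(); print(o["position"],o["orientation"])
E
```

```text
wrist blk/brown 430 -232 size 62 44 ang 75 z 29 4476 17.0
wrist blk/brown 616 -245 size 37 17 ang 58 z 28 500 17.0
wrist blk/brown 430 -146 size 62 43 ang 71 z 29 3353 17.0
scene blk/brown 431 -147 size 60 41 ang 70 z 28 309 17.0
scene blk/brown 432 -227 size 47 43 ang 74 z 28 232 17.0
scene blk/brown 418 -331 size 38 45 ang 5 z 29 272 17.0
scene blk/brown 636 -266 size 45 62 ang 4 z 34 594 17.0
scene blk/brown 461 -399 size 42 60 ang 1 z 29 367 17.0
top blk/brown 634 -267 size 45 63 ang 3 z 33 367 16.0
top blk/brown 443 -371 size 62 135 ang 31 z 29 588 16.0
[ 0.43012674 -0.14644829  0.11128793] [-9.00000456e+01  4.17374790e-04  1.60915139e+02]
```

Block 1 rests in the tray. The gripper is lined up on block 2.

>>> servo_tool([
  {"x":0,"y":0,"z":-15,"rx":0,"ry":0,"rz":0,"grip":75},
  {"x":0,"y":0,"z":-20,"rx":0,"ry":0,"rz":0,"grip":75},
  {"x":0,"y":0,"z":-20,"rx":0,"ry":0,"rz":0,"grip":75},
  {"x":0,"y":0,"z":-20,"rx":0,"ry":0,"rz":0,"grip":75},
  {"x":0,"y":0,"z":-16,"rx":0,"ry":0,"rz":0,"grip":75},
  {"x":0,"y":0,"z":-10,"rx":0,"ry":0,"rz":0,"grip":75},
  {"x":0,"y":0,"z":-4,"rx":0,"ry":0,"rz":0,"grip":70},
  {"x":0,"y":0,"z":0,"rx":0,"ry":0,"rz":0,"grip":60},
])

```text
clock: 41.82
position: [0.4295, -0.1464, 0.0056]
orientation: [-90.0, -0.1, 160.9]
ft_force: [-0.1, 0.7, -0.4]
finger_gap: 0.0606
```

>>> servo_tool([
  {"x":0,"y":0,"z":0,"rx":0,"ry":0,"rz":0,"grip":54},
  {"x":0,"y":0,"z":0,"rx":0,"ry":0,"rz":0,"grip":50},
  {"x":0,"y":0,"z":0,"rx":0,"ry":0,"rz":0,"grip":46},
  {"x":0,"y":0,"z":0,"rx":0,"ry":0,"rz":0,"grip":40},
  {"x":0,"y":0,"z":0,"rx":0,"ry":0,"rz":0,"grip":35},
  {"x":0,"y":0,"z":0,"rx":0,"ry":0,"rz":0,"grip":35},
  {"x":0,"y":0,"z":0,"rx":0,"ry":0,"rz":0,"grip":35},
  {"x":0,"y":0,"z":0,"rx":0,"ry":0,"rz":0,"grip":35},
])

```text
clock: 42.48
position: [0.4309, -0.1465, 0.0072]
orientation: [-90.0, 0.1, 160.9]
ft_force: [-1.7, 0.6, 6.0]
finger_gap: 0.0435
```

>>> servo_tool([
  {"x":0,"y":0,"z":10,"rx":0,"ry":0,"rz":0,"grip":35},
  {"x":0,"y":0,"z":15,"rx":0,"ry":0,"rz":0,"grip":35},
  {"x":0,"y":0,"z":20,"rx":0,"ry":0,"rz":0,"grip":35},
  {"x":0,"y":0,"z":20,"rx":0,"ry":0,"rz":0,"grip":35},
  {"x":0,"y":0,"z":15,"rx":0,"ry":0,"rz":0,"grip":35},
  {"x":0,"y":0,"z":10,"rx":0,"ry":0,"rz":0,"grip":35},
  {"x":0,"y":0,"z":0,"rx":0,"ry":0,"rz":0,"grip":35},
  {"x":0,"y":0,"z":0,"rx":0,"ry":0,"rz":0,"grip":35},
])

```text
clock: 43.15
position: [0.4301, -0.1463, 0.0963]
orientation: [-90.0, 0.0, 160.9]
ft_force: [-0.0, 0.6, -1.8]
finger_gap: 0.0432
```

>>> servo_tool([
  {"x":14,"y":-3,"z":0,"rx":0,"ry":0,"rz":2,"grip":35},
  {"x":26,"y":-6,"z":0,"rx":0,"ry":0,"rz":4,"grip":35},
  {"x":32,"y":-7,"z":0,"rx":0,"ry":0,"rz":4,"grip":35},
  {"x":34,"y":-7,"z":0,"rx":0,"ry":0,"rz":4,"grip":35},
  {"x":34,"y":-7,"z":0,"rx":0,"ry":0,"rz":4,"grip":35},
  {"x":30,"y":-7,"z":0,"rx":0,"ry":0,"rz":4,"grip":35},
  {"x":20,"y":-4,"z":0,"rx":0,"ry":0,"rz":0,"grip":35},
  {"x":13,"y":-3,"z":0,"rx":0,"ry":0,"rz":0,"grip":35},
])

```text
clock: 43.82
position: [0.6341, -0.1907, 0.0933]
orientation: [-90.0, -0.2, -177.1]
ft_force: [-0.9, 0.6, -0.6]
finger_gap: 0.0435
```

>>> servo_tool([
  {"x":0,"y":0,"z":0,"rx":0,"ry":0,"rz":0,"grip":35},
  {"x":0,"y":0,"z":0,"rx":0,"ry":0,"rz":0,"grip":35},
  {"x":0,"y":0,"z":-10,"rx":0,"ry":0,"rz":0,"grip":35},
  {"x":0,"y":0,"z":-14,"rx":0,"ry":0,"rz":0,"grip":35},
  {"x":0,"y":0,"z":-14,"rx":0,"ry":0,"rz":0,"grip":35},
  {"x":0,"y":0,"z":0,"rx":0,"ry":0,"rz":0,"grip":35},
  {"x":0,"y":0,"z":0,"rx":0,"ry":0,"rz":0,"grip":35},
  {"x":0,"y":0,"z":0,"rx":0,"ry":0,"rz":0,"grip":35},
])

```text
clock: 44.48
position: [0.633, -0.1905, 0.059]
orientation: [-90.0, 0.0, -177.1]
ft_force: [0.0, 0.4, -0.8]
finger_gap: 0.0434
```

>>> servo_tool([
  {"x":0,"y":0,"z":-12,"rx":0,"ry":0,"rz":0,"grip":35},
  {"x":0,"y":0,"z":-12,"rx":0,"ry":0,"rz":0,"grip":35},
  {"x":0,"y":0,"z":-10,"rx":0,"ry":0,"rz":0,"grip":35},
  {"x":0,"y":0,"z":-6,"rx":0,"ry":0,"rz":0,"grip":35},
  {"x":0,"y":0,"z":-4,"rx":0,"ry":0,"rz":0,"grip":35},
  {"x":0,"y":0,"z":-1,"rx":0,"ry":0,"rz":0,"grip":35},
  {"x":0,"y":0,"z":0,"rx":0,"ry":0,"rz":0,"grip":35},
  {"x":0,"y":0,"z":0,"rx":0,"ry":0,"rz":0,"grip":50},
])

```text
clock: 45.15
position: [0.6337, -0.1906, 0.014]
orientation: [-90.0, 0.1, -177.1]
ft_force: [0.9, 0.6, -0.5]
finger_gap: 0.0501
```

>>> servo_tool([
  {"x":0,"y":0,"z":0,"rx":0,"ry":0,"rz":0,"grip":60},
  {"x":0,"y":0,"z":0,"rx":0,"ry":0,"rz":0,"grip":60},
  {"x":0,"y":0,"z":10,"rx":0,"ry":0,"rz":0,"grip":60},
  {"x":0,"y":0,"z":20,"rx":0,"ry":0,"rz":0,"grip":60},
  {"x":0,"y":0,"z":30,"rx":0,"ry":0,"rz":0,"grip":60},
  {"x":0,"y":0,"z":30,"rx":0,"ry":0,"rz":0,"grip":75},
  {"x":-12,"y":-2,"z":10,"rx":0,"ry":0,"rz":0,"grip":75},
  {"x":-24,"y":-5,"z":0,"rx":0,"ry":0,"rz":-2,"grip":75},
])

```text
clock: 45.82
position: [0.6007, -0.1977, 0.1181]
orientation: [-89.9, 0.5, -179.0]
ft_force: [0.3, 0.8, 0.8]
finger_gap: 0.0751
```

>>> servo_tool([
  {"x":-30,"y":-6,"z":0,"rx":0,"ry":0,"rz":-4,"grip":75},
  {"x":-30,"y":-6,"z":0,"rx":0,"ry":0,"rz":-4,"grip":75},
  {"x":-30,"y":-6,"z":0,"rx":0,"ry":0,"rz":-4,"grip":75},
  {"x":-30,"y":-6,"z":0,"rx":0,"ry":0,"rz":-4,"grip":75},
  {"x":-25,"y":-6,"z":0,"rx":0,"ry":0,"rz":0,"grip":75},
  {"x":-16,"y":-4,"z":0,"rx":0,"ry":0,"rz":0,"grip":75},
  {"x":-6,"y":-1,"z":0,"rx":0,"ry":0,"rz":0,"grip":75},
  {"x":0,"y":0,"z":0,"rx":0,"ry":0,"rz":0,"grip":75},
])

```text
clock: 46.48
position: [0.4295, -0.2328, 0.1145]
orientation: [-90.0, 0.1, 164.9]
ft_force: [-0.4, 0.2, -0.7]
finger_gap: 0.0748
```

>>> servo_tool([
  {"x":0,"y":0,"z":0,"rx":0,"ry":0,"rz":0,"grip":75},
  {"x":0,"y":0,"z":0,"rx":0,"ry":0,"rz":0,"grip":75},
  {"x":0,"y":0,"z":0,"rx":0,"ry":0,"rz":0,"grip":75},
  {"x":0,"y":0,"z":0,"rx":0,"ry":0,"rz":0,"grip":75},
  {"x":0,"y":0,"z":0,"rx":0,"ry":0,"rz":0,"grip":75},
  {"x":0,"y":0,"z":0,"rx":0,"ry":0,"rz":0,"grip":75},
  {"x":0,"y":0,"z":0,"rx":0,"ry":0,"rz":0,"grip":75},
  {"x":0,"y":0,"z":0,"rx":0,"ry":0,"rz":0,"grip":75},
])

```text
clock: 47.15
position: [0.4302, -0.2324, 0.1132]
orientation: [-90.0, -0.0, 164.9]
ft_force: [0.5, 0.8, -0.5]
finger_gap: 0.0749
```

```bash
python3 - <<'E'
from m import *
for n in("wrist","scene","top"):
    g=grab(n); blocks(cloud(g),g["color"],n)
o=robot.observe(); print(o["position"],o["orientation"])
E
```

```text
wrist blk/brown 440 -354 size 80 96 ang 5 z 29 7294 17.0
wrist blk/brown 430 -233 size 61 44 ang 75 z 29 3328 17.0
wrist blk/brown 636 -265 size 46 62 ang 2 z 34 3615 17.0
wrist blk/brown 634 -207 size 46 29 ang 3 z 34 1338 17.0
scene blk/brown 430 -233 size 60 41 ang 75 z 28 334 17.0
scene blk/brown 633 -191 size 46 63 ang 3 z 33 537 17.0
scene blk/brown 430 -325 size 21 31 ang 2 z 29 92 17.0
scene blk/brown 636 -266 size 45 62 ang 3 z 34 598 17.0
top blk/brown 631 -192 size 44 63 ang 2 z 33 364 16.0
top blk/brown 634 -267 size 44 63 ang 3 z 33 368 16.0
[ 0.43012257 -0.23246511  0.11328844] [-8.99976754e+01  1.18193518e-03  1.64913816e+02]
```

>>> servo_tool([
  {"x":0,"y":0,"z":-15,"rx":0,"ry":0,"rz":0,"grip":75},
  {"x":0,"y":0,"z":-20,"rx":0,"ry":0,"rz":0,"grip":75},
  {"x":0,"y":0,"z":-20,"rx":0,"ry":0,"rz":0,"grip":75},
  {"x":0,"y":0,"z":-20,"rx":0,"ry":0,"rz":0,"grip":75},
  {"x":0,"y":0,"z":-18,"rx":0,"ry":0,"rz":0,"grip":75},
  {"x":0,"y":0,"z":-10,"rx":0,"ry":0,"rz":0,"grip":75},
  {"x":0,"y":0,"z":-4,"rx":0,"ry":0,"rz":0,"grip":70},
  {"x":0,"y":0,"z":0,"rx":0,"ry":0,"rz":0,"grip":60},
])

```text
clock: 47.97
position: [0.4295, -0.2323, 0.0055]
orientation: [-90.0, -0.1, 164.9]
ft_force: [0.0, -0.2, 0.0]
finger_gap: 0.0604
```

>>> servo_tool([
  {"x":0,"y":0,"z":0,"rx":0,"ry":0,"rz":0,"grip":54},
  {"x":0,"y":0,"z":0,"rx":0,"ry":0,"rz":0,"grip":50},
  {"x":0,"y":0,"z":0,"rx":0,"ry":0,"rz":0,"grip":46},
  {"x":0,"y":0,"z":0,"rx":0,"ry":0,"rz":0,"grip":40},
  {"x":0,"y":0,"z":0,"rx":0,"ry":0,"rz":0,"grip":35},
  {"x":0,"y":0,"z":0,"rx":0,"ry":0,"rz":0,"grip":35},
  {"x":0,"y":0,"z":0,"rx":0,"ry":0,"rz":0,"grip":35},
  {"x":0,"y":0,"z":0,"rx":0,"ry":0,"rz":0,"grip":35},
])

```text
clock: 48.63
position: [0.4309, -0.2326, 0.0073]
orientation: [-90.0, 0.1, 164.9]
ft_force: [-1.2, 1.1, 6.3]
finger_gap: 0.0431
```

>>> servo_tool([
  {"x":0,"y":0,"z":10,"rx":0,"ry":0,"rz":0,"grip":35},
  {"x":0,"y":0,"z":15,"rx":0,"ry":0,"rz":0,"grip":35},
  {"x":0,"y":0,"z":20,"rx":0,"ry":0,"rz":0,"grip":35},
  {"x":0,"y":0,"z":20,"rx":0,"ry":0,"rz":0,"grip":35},
  {"x":0,"y":0,"z":15,"rx":0,"ry":0,"rz":0,"grip":35},
  {"x":0,"y":0,"z":10,"rx":0,"ry":0,"rz":0,"grip":35},
  {"x":0,"y":0,"z":0,"rx":0,"ry":0,"rz":0,"grip":35},
  {"x":0,"y":0,"z":0,"rx":0,"ry":0,"rz":0,"grip":35},
])

```text
clock: 49.3
position: [0.4301, -0.2323, 0.0962]
orientation: [-90.0, 0.0, 164.9]
ft_force: [0.0, 0.0, -1.1]
finger_gap: 0.0434
```

>>> servo_tool([
  {"x":12,"y":7,"z":0,"rx":0,"ry":0,"rz":2,"grip":35},
  {"x":25,"y":15,"z":0,"rx":0,"ry":0,"rz":4,"grip":35},
  {"x":31,"y":18,"z":0,"rx":0,"ry":0,"rz":4,"grip":35},
  {"x":32,"y":19,"z":0,"rx":0,"ry":0,"rz":4,"grip":35},
  {"x":32,"y":19,"z":0,"rx":0,"ry":0,"rz":4,"grip":35},
  {"x":30,"y":18,"z":0,"rx":0,"ry":0,"rz":0,"grip":35},
  {"x":24,"y":14,"z":0,"rx":0,"ry":0,"rz":0,"grip":35},
  {"x":13,"y":7,"z":0,"rx":0,"ry":0,"rz":0,"grip":35},
])

```text
clock: 49.97
position: [0.6312, -0.1128, 0.0938]
orientation: [-90.0, -0.1, -176.9]
ft_force: [-0.5, -1.0, -0.7]
finger_gap: 0.0433
```

>>> servo_tool([
  {"x":0,"y":0,"z":0,"rx":0,"ry":0,"rz":0,"grip":35},
  {"x":0,"y":0,"z":0,"rx":0,"ry":0,"rz":0,"grip":35},
  {"x":0,"y":0,"z":-10,"rx":0,"ry":0,"rz":0,"grip":35},
  {"x":0,"y":0,"z":-14,"rx":0,"ry":0,"rz":0,"grip":35},
  {"x":0,"y":0,"z":-14,"rx":0,"ry":0,"rz":0,"grip":35},
  {"x":0,"y":0,"z":0,"rx":0,"ry":0,"rz":0,"grip":35},
  {"x":0,"y":0,"z":0,"rx":0,"ry":0,"rz":0,"grip":35},
  {"x":0,"y":0,"z":0,"rx":0,"ry":0,"rz":0,"grip":35},
])

```text
clock: 50.63
position: [0.6291, -0.1159, 0.0588]
orientation: [-90.0, 0.0, -177.1]
ft_force: [0.4, 0.6, -0.5]
finger_gap: 0.0434
```

>>> servo_tool([
  {"x":0,"y":0,"z":-12,"rx":0,"ry":0,"rz":0,"grip":35},
  {"x":0,"y":0,"z":-12,"rx":0,"ry":0,"rz":0,"grip":35},
  {"x":0,"y":0,"z":-10,"rx":0,"ry":0,"rz":0,"grip":35},
  {"x":0,"y":0,"z":-6,"rx":0,"ry":0,"rz":0,"grip":35},
  {"x":0,"y":0,"z":-4,"rx":0,"ry":0,"rz":0,"grip":35},
  {"x":0,"y":0,"z":-1,"rx":0,"ry":0,"rz":0,"grip":35},
  {"x":0,"y":0,"z":0,"rx":0,"ry":0,"rz":0,"grip":35},
  {"x":0,"y":0,"z":0,"rx":0,"ry":0,"rz":0,"grip":50},
])

```text
clock: 51.3
position: [0.6297, -0.1156, 0.014]
orientation: [-90.0, 0.1, -177.1]
ft_force: [0.1, -0.8, -0.6]
finger_gap: 0.0497
```

>>> servo_tool([
  {"x":0,"y":0,"z":0,"rx":0,"ry":0,"rz":0,"grip":60},
  {"x":0,"y":0,"z":0,"rx":0,"ry":0,"rz":0,"grip":60},
  {"x":0,"y":0,"z":10,"rx":0,"ry":0,"rz":0,"grip":60},
  {"x":0,"y":0,"z":20,"rx":0,"ry":0,"rz":0,"grip":60},
  {"x":0,"y":0,"z":30,"rx":0,"ry":0,"rz":0,"grip":60},
  {"x":0,"y":0,"z":35,"rx":0,"ry":0,"rz":0,"grip":60},
  {"x":-12,"y":-5,"z":35,"rx":0,"ry":0,"rz":0,"grip":60},
  {"x":-20,"y":-8,"z":30,"rx":0,"ry":0,"rz":0,"grip":60},
])

```text
clock: 51.97
position: [0.5982, -0.1283, 0.1765]
orientation: [-89.9, 0.2, -177.0]
ft_force: [1.0, -0.1, 0.9]
finger_gap: 0.0601
```

>>> servo_tool([
  {"x":-30,"y":-18,"z":10,"rx":0,"ry":0,"rz":0,"grip":60},
  {"x":-30,"y":-18,"z":10,"rx":0,"ry":0,"rz":0,"grip":60},
  {"x":-30,"y":-20,"z":0,"rx":0,"ry":0,"rz":0,"grip":60},
  {"x":-30,"y":-20,"z":0,"rx":0,"ry":0,"rz":0,"grip":60},
  {"x":-30,"y":-20,"z":0,"rx":0,"ry":0,"rz":0,"grip":60},
  {"x":-30,"y":-20,"z":0,"rx":0,"ry":0,"rz":0,"grip":60},
  {"x":-30,"y":-20,"z":0,"rx":0,"ry":0,"rz":0,"grip":60},
  {"x":-15,"y":-10,"z":0,"rx":0,"ry":0,"rz":0,"grip":60},
])

```text
clock: 52.63
position: [0.3693, -0.2758, 0.1948]
orientation: [-89.9, 0.1, -177.2]
ft_force: [-0.4, -0.7, -0.4]
finger_gap: 0.06
```

>>> servo_tool([
  {"x":0,"y":0,"z":0,"rx":0,"ry":0,"rz":0,"grip":60},
  {"x":0,"y":0,"z":0,"rx":0,"ry":0,"rz":0,"grip":60},
  {"x":0,"y":0,"z":0,"rx":0,"ry":0,"rz":0,"grip":60},
  {"x":0,"y":0,"z":0,"rx":0,"ry":0,"rz":0,"grip":60},
  {"x":0,"y":0,"z":0,"rx":0,"ry":0,"rz":0,"grip":60},
  {"x":0,"y":0,"z":0,"rx":0,"ry":0,"rz":0,"grip":60},
  {"x":0,"y":0,"z":0,"rx":0,"ry":0,"rz":0,"grip":60},
  {"x":0,"y":0,"z":0,"rx":0,"ry":0,"rz":0,"grip":60},
])

```text
clock: 53.3
position: [0.3724, -0.2742, 0.1931]
orientation: [-90.0, -0.0, -177.1]
ft_force: [-0.0, 0.1, 0.2]
finger_gap: 0.0603
```

```bash
python3 - <<'E'
from m import *
for n in("scene","wrist"):
    g=grab(n); blocks(cloud(g),g["color"],n); save(g,n+"_end.png",1.4)
potview(); print(robot.observe()["position"])
E
```

```text
scene blk/brown 630 -117 size 44 63 ang 3 z 33 457 17.0
scene blk/brown 633 -190 size 45 62 ang 3 z 33 530 17.0
scene blk/brown 443 -369 size 61 142 ang 35 z 29 991 17.0
scene blk/brown 636 -266 size 45 62 ang 4 z 34 598 17.0
wrist blk/brown 440 -369 size 67 145 ang 32 z 29 5148 17.0
wrist blk/brown 636 -265 size 48 61 ang 2 z 34 2524 17.0
wrist blk/brown 633 -190 size 47 63 ang 3 z 34 2193 17.0
wrist blk/brown 629 -116 size 45 62 ang 4 z 34 1513 17.0
top high [ 50. -12.] z 164.0 40
top high [27. 46.] z 161.0 41
top high [24.  9.] z 156.0 73
top high [ 14. -22.] z 155.0 72
top high [  2. -52.] z 161.0 30
top high [-7. 29.] z 157.0 73
top high [-29.   4.] z 155.0 69
top high [-38.  35.] z 164.0 31
top high [-49. -26.] z 165.0 31
[ 0.37215582 -0.27436993  0.19320603]
```

View pics/scene_end.png

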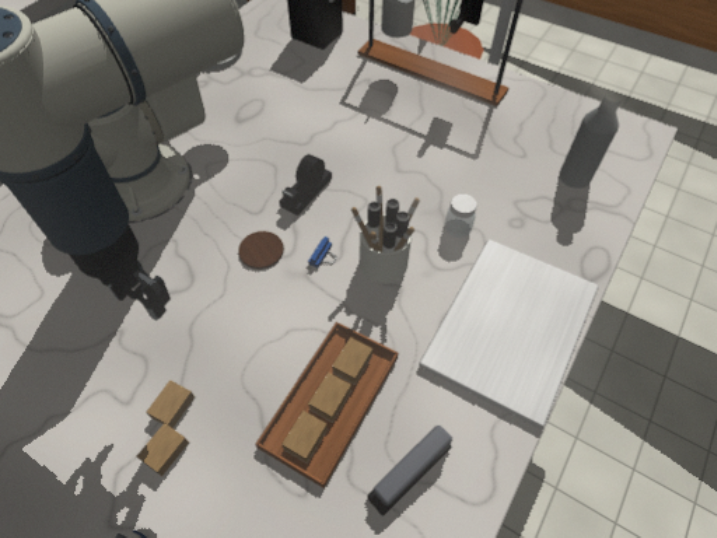

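The final view shows three blocks in the tray at (352,357), (332,395) and (305,437), and two lying on the desk at (170,402) and (165,448). All four markers are in the pot, no other marker is on the desk, and the jar and clip look undisturbed. I'm handing the job in.

```bash
python3 -c "
from rig import robot
print(robot.close_job())"
```

```text
the job is handed in; nothing more can be done
None
```

The desk is set up and the job was handed in at about 53 s of the 210 s allowed. `close_job` gives no verdict, so this rests on my own checks.

- **Markers:** Four markers were out this time. Each was lowered into a gap between the pencils and let go about 3 mm above the pot floor. Their tops read z 155–157 mm, which fits standing on the bottom.
- **Pencils and pot:** All five pencil tips still show around the rim, shifted by at most about 7 mm. The wrist force during insertion stayed at noise level. I did not re-measure the pot's position, but it looks unmoved in the pictures.
- **Blocks:** The three in the tray sit at about (630,-117), (633,-190) and (636,-266) mm. The other two lie on the desk near (431,-318) and (460,-399) mm. The last check saw those two as one merged shape, but the final picture shows them separate and well outside the tray.
- **Jar and binder clip:** They look undisturbed in the final picture. I did not measure them again.
- **Gripper:** It was clear of everything at hand-in.

One small disagreement: the cameras differed by 2–4 mm on marker positions. I used the wrist camera for the grasps. No check failed.

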